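Blow-dry a washed sample pot and hold the air key half down

TASK

Take the tall washed sample pot from its draining cradle, turn it mouth down over the upright peg of the white blow-dryer, lower it (do not drop it) until its rim sits flat on the rubber seat, and let go. Only then press the dryer's spring-loaded black key halfway down, about 12 mm of its 24 mm and never as far as its bottom stop, and finish the job still holding the key pressed there. Leave the squat pot and everything else on the bench where they are.

Things in the scene. Friction and masses are not known exactly. Their poses are not given: they have to be found in the camera images.
- tall_pot: the tall washed sample pot: a white plastic straight-sided cylinder, 52 mm outside diameter, 100 mm long, wall 3 mm (inside diameter 46 mm), closed base 4 mm thick, 90 g (varies). Origin: centre of the outside of its closed base; its own z axis runs from the base to the open mouth. It starts lying in one of two like cradles, left and right of the dryer (which one varies), base towards the robot and mouth away from it, z axis pointing away and sloping 20 degrees down
- tall_pot_rim (a point): centre of the tall pot's open mouth, on its axis 100 mm from the outside of the base; axes as the pot
- squat_pot: the squat pot, to be left alone: white, 68 mm diameter, 60 mm long, lying in the other cradle, mouth away and 20 degrees down; origin: centre of the outside of its base, z towards the mouth
- cradle_a: the low fixed draining cradle under the tall pot: two sloping 10 mm steel bars, centres 34 mm apart, on a base plate 130 x 50 x 6 mm, with a small stop under the mouth; nothing of it is wider than 50 mm or reaches above the lying pot's axis. Origin: centre of its underside on the table; x along the pot, towards the mouth end. The lying pot's axis is 58 mm above the table over the origin, 75 mm at the pot's base
- dryer: the fixed blow-dryer: a white base block 110 x 250 x 30 mm high, long side across in front of the robot (yaw varies), with peg and key standing on it 140 mm apart. Origin: centre of its underside on the table; the peg is at y = +70 mm and the key at y = -70 mm in its frame, so the peg is the one farther left seen from the robot
- peg_foot (a point): the point on the peg's axis at the top of the rubber seat (80 mm diameter disc), 34 mm above the table: the pot's rim rests at this height
- peg_tip (a point): top of the upright steel peg, 110 mm above the table and 76 mm above the seat; the peg is 30 mm in diameter for its lowest 20 mm, narrowing to 22 mm at 50 mm and 8 mm at the tip, so the pot goes over it with 8 mm to spare all round and its base stays 20 mm above the tip
- key (a joint): how far the black spring key is pressed down, in m: 0 released, 0.024 at its bottom stop, 0.012 halfway. It springs back when let go; it takes about 2 N to start it, 5.6 N at halfway and 9.2 N at the bottom
- key_top (a point): centre of the flat top of the black mushroom key, a 44 mm diameter cap 10 mm thick on a steel stem; 68 mm above the table when released, 56 mm at halfway, 44 mm at the bottom; it moves straight down
- jar_a: lidded white sample jar, 62 mm diameter, 46 mm high, in front of the dryer, to be left alone; origin: centre of its underside, like the others below
- jar_b: like lidded jar, between the robot and the left cradle, leave alone
- jar_c: like lidded jar, left of the left cradle, leave alone
- wash_bottle: clear capped bottle, 60 mm diameter, 160 mm high, right of the right cradle, leave alone
- slide_box: brown box 100 x 85 x 32 mm, between the robot and the right cradle, leave alone
- dish: flat glass dish 90 mm diameter, 16 mm high, left of the nearer jars, leave alone
Mind the look-alikes: they are no part of the job. Leave any green or orange look-alike of the tall_pot alone.

How it is judged:
By the outcome, as a careful person would: the job done as asked, in the order asked, and still so for the second after the job is handed in, while the arm keeps its last pose, push and grip.
It also fails if it takes over 58 s, if anything falls off the work surface, if the arm or the gripper's body presses on something with over 40 N, if the wrist force passes 120 N, or if a joint passes its speed limit or range.

ROBOT

A 7-joint arm with a two-finger parallel gripper is mounted at the origin on the work surface. World frame = base frame: x ahead of the robot, y to its left, z up, the work surface at z = 0. Lengths are in m, angles in rad, forces in N, time in s.
With the tool pointing down it reaches from about 0.4 to 0.85 m from the base axis. Payload 10.4 kg.
Tool frame: the origin (TCP) lies on the front face of the gripper's body, between the roots of the fingers; the fingertips stand 70 mm ahead of it and the grasp point (between the pads) lies 51 mm ahead of it (grasp_offset is the distance from the TCP to the grasp point, in m); z points along the fingers, y is the direction in which the jaws open and shut (so a half turn about z gives the same grasp; the last joint's range is limited). The gripper opens to 87 mm and grips with 3 to 60 N. Pads are 19 mm wide; open, the fingers measure 117 mm over their backs; the gripper's body (75 mm by 190 mm) begins 51 mm behind the grasp point.
Start: joints at [1.309, 0.332, -0.065, 1.46, 0.022, 1.35, -0.088], TCP at [0.148, -0.607, 0.292] pointing down, gripper open.
Joint ranges: [-2.6, 2.6], [-0.5, 2.12], [-1.47, 1.34], [0.16, 2.42], [-1.27, 4.41], [0.06, 2.06], [-2.6, 2.6]. Speed limits (rad/s): [2.22, 2.22, 2.79, 2.79, 3.14, 3.14, 3.14].

INTERFACE

Orientations are given as a unit quaternion [x, y, z, w].
In Python, from bench import * gives the robot as it stands. The module is installed in compiled form; this text tells all that it offers.
- The arm moves only by the tool arm_command, never from a script. Its argument "commands" is a list of rows, each a list of 3 entries, a list of its own where there are three numbers: the opening in per cent of the stroke, from 0 (shut) to 100 (fully open), then the shift along the tool's x, y, z in m, then the turn, a rotation vector about the tool's x, y, z in rad. A call has exactly 10 rows; each row is the pose to reach, as a shift and turn from the pose commanded when the call began, along the tool's axes at that moment; what a row does not reach only later rows make up. A row lasts 1/12 s, in which the tool goes at most 41.7 mm and 7.16 degrees, less where a joint would pass 70% of its speed; a pose out of reach is approached as far as the arm can. A call with a gripper value outside its range is refused whole. The fingers move at their own pace and stop on an object; "squeeze" is the grip in N (left out, the last holds). Time passes only in rows, so rows that repeat a pose let the fingers close, or fill a call up. It gives the time, the measured TCP pose, the force and the opening at its end, in the units of the state.
- read_state(): the state, without advancing time (a new reading comes with each control period).
- camera(name): name is "side" or "top"; returns a dict with "pixels" (480x640x3 uint8, red, green, blue), "fx", "fy", "cx", "cy" (pixels), "rvec" (rotation vector, rad) and "tvec" (3), from world to camera coordinates, as OpenCV has them. Camera axes: x right, y down, z forward; pixel columns grow to the right and rows downward; lengths in m; the calibration is good to about 2 mm. A picture is of the moment at which its call begins. There is no depth.
- close_job(): hands the job in, once; it reports no verdict.
The state is a dict: "time": time; "joint_positions": joint angles; "joint_vel": joint speeds; "joint_torque": joint torques, N m; "ee_pos": TCP position; "eef_rot": TCP orientation; "ft_force": force on the tool from outside, world axes, zero at the start; "torque": the same for the moment, N m; "width": finger opening in m.
Only numpy, scipy, OpenCV 4.12 (cv2) and the standard library are available. Lean on these libraries where they do the work, as an engineer would, in place of code of your own. Each camera call takes 0.05 s, during which the arm holds its last target.

## Working session

There is one attempt and no reset: what is moved stays moved. The work goes in short steps, Python scripts to look and compute and a tool call to move; the robot and the scene stay as the last step left them, time stands still between calls to the robot, and variables do not carry over. Pictures are saved under pics/ and viewed, and the job is handed in when it is done.

Besides the shell and the picture viewer there is one more tool, called as name(argument=value, ...) on one line, values as JSON. arm_command: Moves the arm, as the interface text tells. Its arguments: {"type":"object","properties":{"commands":{"type":"array","items":{"type":"array"}},"squeeze":{"type":"number"}},"required":["commands"]}

```bash
mkdir -p pics; python3 - <<'E'
from bench import *
import cv2,numpy as np
s=read_state()
for k in s: print(k,s[k])
for n in("side","top"):
    c=camera(n); cv2.imwrite(f"pics/{n}0.png",cv2.cvtColor(c["pixels"],cv2.COLOR_RGB2BGR))
    R=cv2.Rodrigues(np.array(c["rvec"]))[0]
    print(n,c["fx"],c["fy"],c["cx"],c["cy"],"pos",-R.T@np.array(c["tvec"]),R.tolist())
E
```

```text
time 0.0
joint_positions [ 1.30940071  0.33286599 -0.06473162  1.46096108  0.02162112  1.34989871
 -0.08850697]
joint_vel [ 0.00098592  0.00086363  0.00023403  0.00030496 -0.00223258  0.0006443
 -0.00193865]
joint_torque [-1.22454596e-03 -6.23246956e+01  2.43798725e-02 -3.89892304e+01
 -6.14217971e-02  3.96944617e-02  1.06427783e-04]
ee_pos [ 0.14777299 -0.60697373  0.2914482 ]
eef_rot [ 9.92877373e-01  1.19138599e-01 -1.24111406e-04 -7.07463303e-04]
ft_force [-0.14974121 -0.22350162 -0.42768037]
torque [-0.03999213 -0.00151268  0.00296869]
width 0.08718524113135279
side 608.6564368233957 608.6564368233957 320.4207699045206 237.30841580900923 pos [0.13181703 0.7854832  1.11419996] [[-0.9343311104839768, -0.3562333887941299, 0.011097237945952299], [-0.2817550768364524, 0.719204386464961, -0.6351056031609575], [0.21826463904779347, -0.5965256266061075, -0.7723455989021542]]
top 486.88205186715163 486.88205186715163 320.5587919429545 244.23799574192176 pos [ 0.28759965 -0.01464743  1.28976416] [[0.028978752356662363, -0.9995157507336881, -0.011335605282608414], [-0.9910428856660275, -0.027250431866103653, -0.13073412995030903], [0.13036192190438392, 0.015022582946441022, -0.99135265739242]]
```

View pics/top0.png

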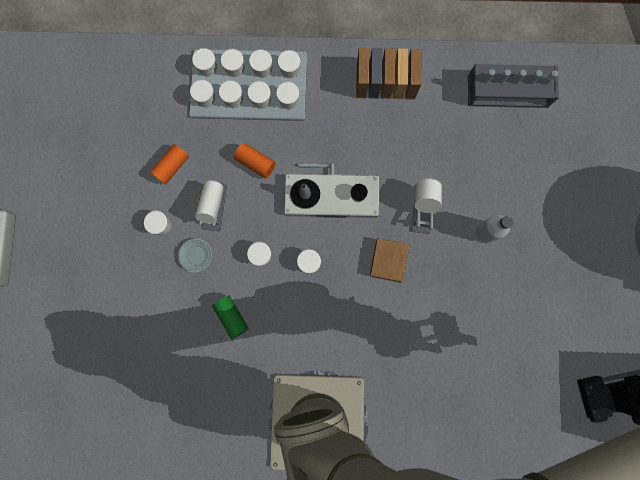

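View pics/side0.png

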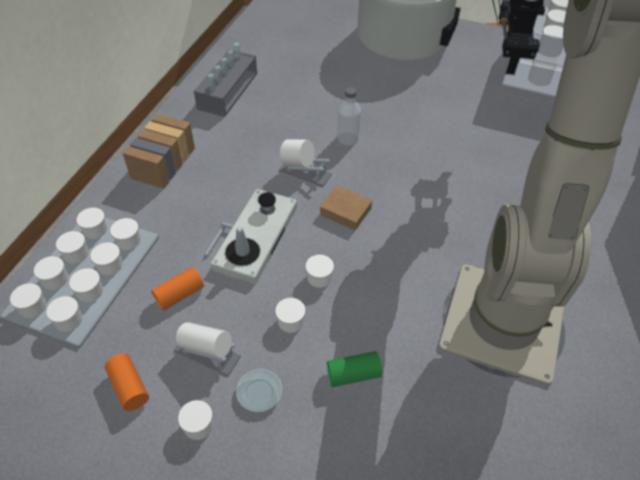

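Candidates in the top view: the white cylinder at (209,202) in the left cradle, the squat white pot at (428,195), orange cylinders at (170,164) and (255,160), green at (230,317), and lidded jars at (156,222), (259,254), (309,261). The long white one at (209,202) fits the description. Next I check it in a crop.

```bash
python3 - <<'E'
import cv2,numpy as np
t=cv2.imread("pics/top0.png"); s=cv2.imread("pics/side0.png")
a=cv2.resize(t[165:245,170:250],(400,400),interpolation=cv2.INTER_CUBIC)
b=cv2.resize(s[300:380,165:245],(400,400),interpolation=cv2.INTER_CUBIC)
cv2.imwrite("pics/crop1.png",np.hstack([a,b]))
a=cv2.resize(t[150:230,280:390],(550,400),interpolation=cv2.INTER_CUBIC)
cv2.imwrite("pics/crop2.png",a)
E
```

```text
(no output)
```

View pics/crop1.png

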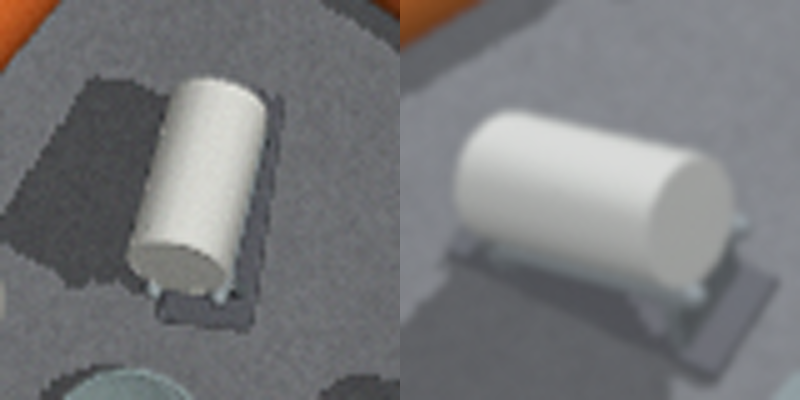

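View pics/crop2.png

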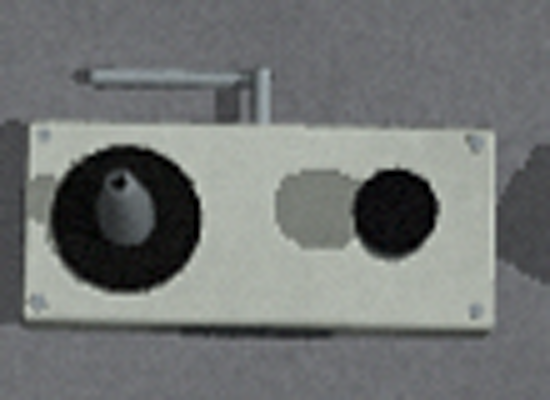

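The crop confirms it: (209,202) is a long white cylinder on a two-bar cradle, closed base disc facing the robot at about (206,219). The pipe behind the dryer at (330,165) is something to avoid. Next I measure the pot axis, seat and key.

```bash
cat > h.py <<'E'
import cv2,numpy as np
from bench import *
def cam(n):
    c=camera(n); c["R"]=cv2.Rodrigues(np.array(c["rvec"]))[0]; c["t"]=np.array(c["tvec"]).ravel(); c["C"]=-c["R"].T@c["t"]; return c
def ray(c,uv): 
    d=c["R"].T@np.array([(uv[0]-c["cx"])/c["fx"],(uv[1]-c["cy"])/c["fy"],1]); return d/np.linalg.norm(d)
def onz(c,uv,z):
    d=ray(c,uv); return c["C"]+d*(z-c["C"][2])/d[2]
def tri(c1,u1,c2,u2):
    A=np.zeros((3,3));b=np.zeros(3);
    for c,u in((c1,u1),(c2,u2)):
        d=ray(c,u);P=np.eye(3)-np.outer(d,d);A+=P;b+=P@c["C"]
    return np.linalg.solve(A,b)
def proj(c,p):
    q=c["R"]@np.asarray(p)+c["t"]; return np.array([c["fx"]*q[0]/q[2]+c["cx"],c["fy"]*q[1]/q[2]+c["cy"]])
def comp(mask,seed):
    n,l,s,ce=cv2.connectedComponentsWithStats(mask.astype(np.uint8)); k=l[seed[1],seed[0]]; return (l==k) if k else None
def save(c,name,box=None,k=4):
    im=cv2.cvtColor(c["pixels"],cv2.COLOR_RGB2BGR)
    if box: im=cv2.resize(im[box[1]:box[3],box[0]:box[2]],None,fx=k,fy=k,interpolation=cv2.INTER_CUBIC)
    cv2.imwrite("pics/"+name,im)
E
python3 - <<'E'
from h import *
T=cam("top");S=cam("side")
def body(c,seed):
    g=c["pixels"].astype(int); m=(g.min(2)>135)&(g.max(2)-g.min(2)<40)
    m=comp(m,seed); return m
pl=[]
for c,seed in((T,(210,198)),(S,(204,340))):
    m=body(c,seed); cnt=max(cv2.findContours(m.astype(np.uint8),cv2.RETR_EXTERNAL,cv2.CHAIN_APPROX_NONE)[0],key=cv2.contourArea)
    r=cv2.minAreaRect(cnt); print(m.sum(),r)
    p=cv2.boxPoints(r); e=[(p[i]+p[(i+1)%4])/2 for i in range(4)]; 
    L=[np.linalg.norm(p[i]-p[(i+1)%4]) for i in range(4)]; i=int(np.argmin(L[:2])); a,b=e[i],e[(i+2)%4]
    n=np.cross(ray(c,a),ray(c,b)); pl.append((n/np.linalg.norm(n),c["C"])); print(a,b)
d=np.cross(pl[0][0],pl[1][0]);d/=np.linalg.norm(d); d*=np.sign(d[0])
A=np.array([pl[0][0],pl[1][0],[0,0,1]]);
for z in(.075,.058): print("axis pt z",z,np.linalg.solve(A,[pl[0][0]@pl[0][1],pl[1][0]@pl[1][1],z]))
print("dir",d,"yaw",np.degrees(np.arctan2(d[1],d[0])),"slope",np.degrees(np.arcsin(-d[2])))
# base disc
for c,seed,n in((T,(206,221),"t"),(S,(223,348),"s")):
    g=c["pixels"].astype(int).min(2); print(n,g[seed[1],seed[0]], g[seed[1]-12,seed[0]])
# dryer
for c,seeds,n in((T,((298,200),(359,192)),"top"),(S,((233,256),(267,199)),"side")):
    g=c["pixels"].astype(int).max(2)
    for s,z in zip(seeds,(.034,.068)):
        m=comp(g<60,s); 
        if m is None: print(n,s,"none",g[s[1],s[0]]);continue
        cnt=max(cv2.findContours(m.astype(np.uint8),cv2.RETR_EXTERNAL,cv2.CHAIN_APPROX_NONE)[0],key=cv2.contourArea)
        h=cv2.convexHull(cnt); e=cv2.fitEllipse(h); print(n,m.sum(),e,onz(c,e[0],z))
E
```

```text
615 ((210.9117889404297, 198.8529510498047), (18.675243377685547, 37.107948303222656), 14.03624439239502)
[215.41179 180.85295] [206.41179 216.85295]
1453 ((204.8572540283203, 337.440185546875), (59.489990234375, 28.536685943603516), 17.969139099121094)
[176.56314 328.2637 ] [233.15137 346.61667]
axis pt z 0.075 [0.49506951 0.29860905 0.075     ]
axis pt z 0.058 [0.55585492 0.29223244 0.058     ]
dir [ 0.95816855 -0.10051534 -0.2679733 ] yaw -5.988630391007112 slope 15.54370200979237
t 121 207
s 157 157
top 584 ((304.6338195800781, 193.3109893798828), (28.71619987487793, 29.470748901367188), 97.21963500976562) [0.5870835  0.05032488 0.034     ]
top 222 ((358.3582763671875, 192.0033416748047), (16.456308364868164, 16.741472244262695), 16.07575225830078) [ 0.58602515 -0.08915191  0.068     ]
side 434 ((242.09188842773438, 251.55755615234375), (25.117570877075195, 32.62384796142578), 81.8901596069336) [0.58643144 0.05427877 0.034     ]
side 174 ((266.45587158203125, 199.8411407470703), (14.051274299621582, 15.580231666564941), 73.59916687011719) [ 0.58557017 -0.08257659  0.068     ]
```

```bash
python3 - <<'E'
from h import *
T=cam("top");S=cam("side")
u=(206,218.6);v=(223.4,344.5)
b=tri(T,u,S,v);print("base tri",b,proj(T,b),proj(S,b)); print(onz(T,u,.075),onz(S,v,.075))
# far (mouth) end extreme-edge centre: top view silhouettes
uu=(170+222/5,165+90/5)
for yaw in(-4,-6,-8,-10):
    y=np.radians(yaw);d=np.array([np.cos(y)*.9397,np.sin(y)*.9397,-.342])
    p=np.array([.4955,.2985,.075]); m=p+.1*d; n=np.cross(d,[0,0,1]);n/=np.linalg.norm(n);up=np.cross(n,d)
    print(yaw,"mid",proj(T,p+.05*d),proj(S,p+.05*d),"top-rim crop T",5*(proj(T,m+.026*up)-[170,165]),"sides base",[5*(proj(T,p+k*.026*n)-[170,165]) for k in(1,-1)],"sides mouth",[5*(proj(T,m+k*.026*n)-[170,165]) for k in(1,-1)])
E
```

```text
base tri [0.50622968 0.29823043 0.06920062] [205.98465726 218.53572207] [223.48499736 344.51935597]
[0.50502622 0.29669481 0.075     ] [0.50432321 0.30095584 0.075     ]
-4 mid [209.04584614 205.61227856] [208.29803606 340.24515655] top-rim crop T [205.6978963   94.59000917] sides base [array([226.02657616, 291.24965239]), array([124.70441628, 281.49691003])] sides mouth [array([263.28993624, 127.36638127]), array([165.56700805, 118.12355968])]
-6 mid [209.67190658 205.68295013] [208.74955686 339.5880407 ] top-rim crop T [212.55231312  95.35552303] sides base [array([225.76940078, 293.00115925]), array([124.97084051, 279.7484268 ])] sides mouth [array([269.20195867, 129.72951919]), array([171.96304966, 117.14048843])]
-8 mid [210.29441695 205.77515862] [209.22478841 338.94363382] top-rim crop T [219.36865239  96.35550718] sides base [array([225.45069365, 294.74491202]), array([125.29853894, 278.00833489])] sides mouth [array([275.02206814, 132.29651764]), array([178.38243102, 116.37545083])]
-10 mid [210.91262916 205.88879588] [209.72311713 338.31266402] top-rim crop T [226.13885788  97.58884296] sides base [array([225.07082658, 296.47877961]), array([125.68709597, 276.27874756])] sides mouth [array([280.743311 , 135.0644337]), array([184.81756418, 115.82934358])]
```

```bash
cat >> h.py <<'E'
from scipy.spatial.transform import Rotation as Ro
def rot(psi,tilt=0,dirr=None):
    # y horizontal from psi (x heading, tool down); tilt deg: z leans toward heading psi+180 (positive)
    p=np.radians(psi);t=np.radians(tilt)
    y=np.array([np.sin(p),-np.cos(p),0]); z=np.array([-np.sin(t)*np.cos(p),-np.sin(t)*np.sin(p),-np.cos(t)])
    return np.column_stack([np.cross(y,z),y,z])
def goto(pos,Rt,s=None):
    s=s or read_state(); R0=Ro.from_quat(s["eef_rot"]).as_matrix()
    sh=R0.T@(np.array(pos)-s["ee_pos"]); tu=Ro.from_matrix(R0.T@Rt).as_rotvec()
    print("shift",sh.round(4),"|",round(float(np.linalg.norm(sh)),3),"turn",tu.round(4),"|",round(float(np.degrees(np.linalg.norm(tu))),1))
def st():
    s=read_state(); print("t",round(s["time"],2),"pos",np.round(s["ee_pos"],4),"F",np.round(s["ft_force"],2),"w",round(s["width"],4),"q",np.round(s["joint_positions"],2)); print(np.round(Ro.from_quat(s["eef_rot"]).as_matrix(),3).tolist()); return s
E
python3 -c "
from h import *
goto([.42,-.35,.36],rot(68))"
```

```text
shift [ 0.3253 -0.1855 -0.0679] | 0.381 turn [-3.00e-04 -2.00e-04 -9.48e-01] | 54.3
```

arm_command(commands=[[100, [0.325, -0.185, -0.068], [0, 0, -0.948]], [100, [0.325, -0.185, -0.068], [0, 0, -0.948]], [100, [0.325, -0.185, -0.068], [0, 0, -0.948]], [100, [0.325, -0.185, -0.068], [0, 0, -0.948]], [100, [0.325, -0.185, -0.068], [0, 0, -0.948]], [100, [0.325, -0.185, -0.068], [0, 0, -0.948]], [100, [0.325, -0.185, -0.068], [0, 0, -0.948]], [100, [0.325, -0.185, -0.068], [0, 0, -0.948]], [100, [0.325, -0.185, -0.068], [0, 0, -0.948]], [100, [0.325, -0.185, -0.068], [0, 0, -0.948]]])

```text
time: 1.13
ee_pos: [0.4256, -0.344, 0.362]
eef_rot: [0.826, 0.563, 0.002, 0.001]
ft_force: [0.9, -0.1, 1.0]
width: 0.0871
```

```bash
python3 -c "
from h import *
st();goto([.5,0.02,.36],rot(122))"
```

```text
t 1.13 pos [ 0.4256 -0.344   0.362 ] F [ 0.91 -0.08  1.01] w 0.0871 q [ 0.97  0.16 -0.42  1.54  0.06  1.45  0.18]
[[0.365, 0.931, 0.004], [0.931, -0.365, 0.001], [0.002, 0.004, -1.0]]
shift [ 0.366  -0.0636  0.0026] | 0.372 turn [ 4.300e-03 -4.000e-04 -9.322e-01] | 53.4
```

arm_command(commands=[[100, [0.366, -0.064, 0], [0, 0, -0.93]], [100, [0.366, -0.064, 0], [0, 0, -0.93]], [100, [0.366, -0.064, 0], [0, 0, -0.93]], [100, [0.366, -0.064, 0], [0, 0, -0.93]], [100, [0.366, -0.064, 0], [0, 0, -0.93]], [100, [0.366, -0.064, 0], [0, 0, -0.93]], [100, [0.366, -0.064, 0], [0, 0, -0.93]], [100, [0.366, -0.064, 0], [0, 0, -0.93]], [100, [0.366, -0.064, 0], [0, 0, -0.93]], [100, [0.366, -0.064, 0], [0, 0, -0.93]]])

```text
time: 1.97
ee_pos: [0.4978, 0.0209, 0.3608]
eef_rot: [0.486, 0.874, 0.001, 0.0]
ft_force: [-0.7, 0.3, -0.0]
width: 0.087
```

```bash
python3 -c "
from h import *
st()
R=rot(175,35); print(R.round(3)); g=np.array([.538,.296,.063]); p=g-R[:,2]*(.051+.13)
print(p);goto(p,R)"
```

```text
t 1.97 pos [0.4978 0.0209 0.3608] F [-0.72  0.33 -0.  ] w 0.087 q [ 0.62  0.07 -0.78  1.64  0.05  1.44  0.39]
[[-0.528, 0.849, 0.002], [0.849, 0.528, 0.002], [0.001, 0.003, -1.0]]
[[-0.816  0.087  0.571]
 [ 0.071  0.996 -0.05 ]
 [-0.574  0.    -0.819]]
[0.43457772 0.30504828 0.21126652]
shift [0.2745 0.0959 0.1501] | 0.327 turn [-0.2802 -0.5659 -0.8984] | 62.9
```

arm_command(commands=[[100, [0.275, 0.096, 0.15], [-0.28, -0.566, -0.898]], [100, [0.275, 0.096, 0.15], [-0.28, -0.566, -0.898]], [100, [0.275, 0.096, 0.15], [-0.28, -0.566, -0.898]], [100, [0.275, 0.096, 0.15], [-0.28, -0.566, -0.898]], [100, [0.275, 0.096, 0.15], [-0.28, -0.566, -0.898]], [100, [0.275, 0.096, 0.15], [-0.28, -0.566, -0.898]], [100, [0.275, 0.096, 0.15], [-0.28, -0.566, -0.898]], [100, [0.275, 0.096, 0.15], [-0.28, -0.566, -0.898]], [100, [0.275, 0.096, 0.15], [-0.28, -0.566, -0.898]], [100, [0.275, 0.096, 0.15], [-0.28, -0.566, -0.898]]])

```text
time: 2.8
ee_pos: [0.434, 0.2994, 0.2076]
eef_rot: [0.041, 0.953, -0.016, 0.299]
ft_force: [-0.3, -0.1, -0.3]
width: 0.0872
```

```bash
python3 -c "
from h import *
st()
R=rot(175,35); g=np.array([.538,.296,.063])
for b in(.06,0):goto(g-R[:,2]*(.051+b),R)
c=cam('top');save(c,'t1.png',(120,100,320,300));c=cam('side');save(c,'s1.png',(100,230,300,400))"
```

```text
t 2.8 pos [0.434  0.2994 0.2076] F [-0.31 -0.08 -0.32] w 0.0872 q [ 0.19  0.12 -1.18  2.09  0.87  0.88 -0.01]
[[-0.818, 0.087, 0.568], [0.068, 0.996, -0.054], [-0.571, -0.006, -0.821]]
shift [-0.0024  0.006   0.067 ] | 0.067 turn [-0.0045 -0.0034  0.0032] | 0.4
shift [-0.0026  0.0063  0.127 ] | 0.127 turn [-0.0045 -0.0034  0.0032] | 0.4
```

View pics/t1.png

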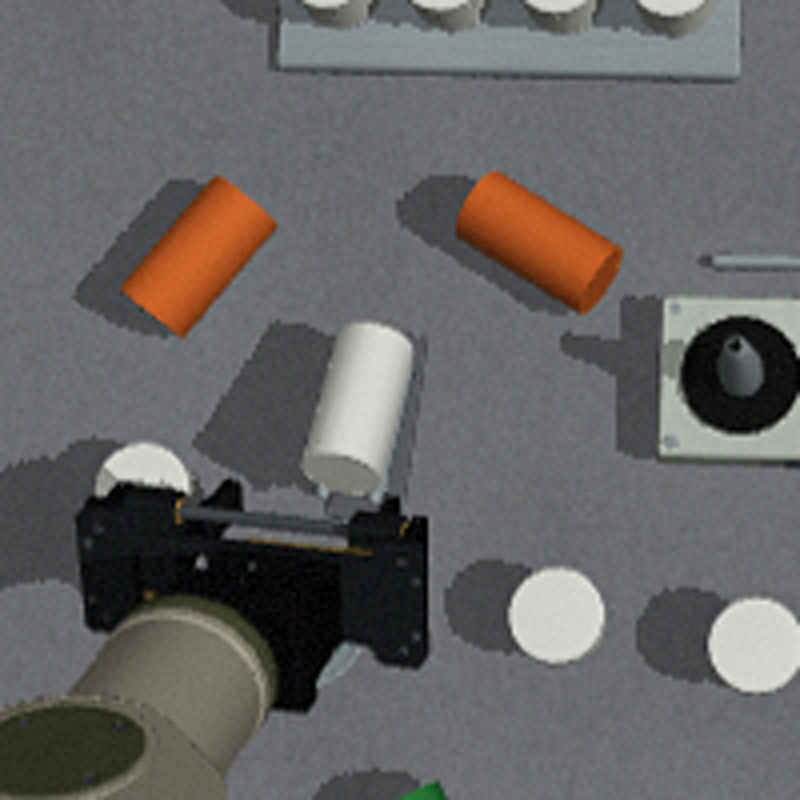

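View pics/s1.png

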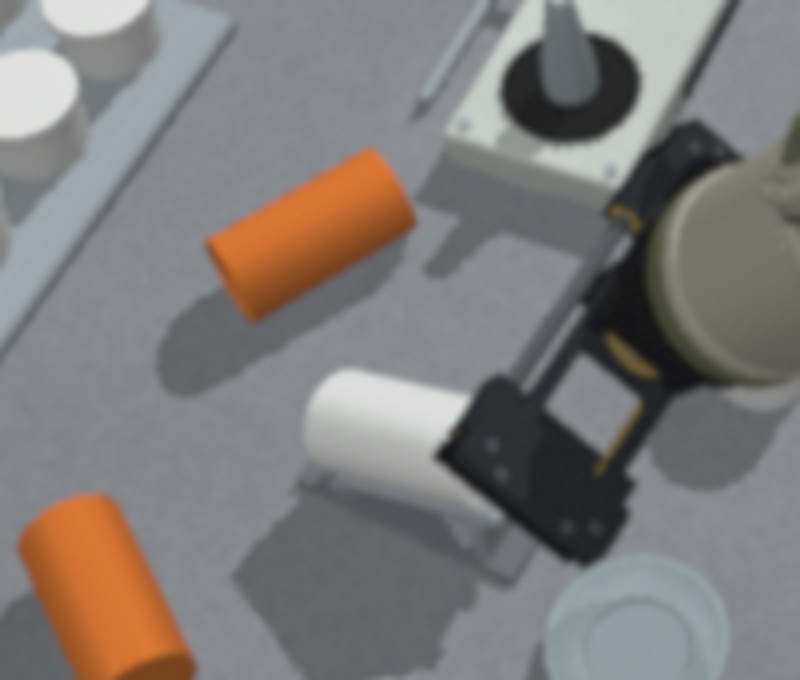

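The gripper at crop (255,560) is square to the pot and above the jars; it is about 6 mm off sideways, which I will correct while moving in.

arm_command(commands=[[100, [0, 0.003, 0.02], [0, 0, 0]], [100, [-0.002, 0.006, 0.04], [0, 0, 0]], [100, [-0.002, 0.006, 0.06], [0, 0, 0]], [100, [-0.002, 0.006, 0.067], [-0.004, -0.003, 0.003]], [100, [-0.002, 0.006, 0.067], [-0.004, -0.003, 0.003]], [100, [-0.002, 0.006, 0.067], [-0.004, -0.003, 0.003]], [100, [-0.002, 0.006, 0.067], [-0.004, -0.003, 0.003]], [100, [-0.002, 0.006, 0.067], [-0.004, -0.003, 0.003]], [100, [-0.002, 0.006, 0.067], [-0.004, -0.003, 0.003]], [100, [-0.002, 0.006, 0.067], [-0.004, -0.003, 0.003]]])

```text
time: 3.73
ee_pos: [0.4774, 0.2994, 0.1571]
eef_rot: [0.047, 0.952, -0.014, 0.302]
ft_force: [0.5, 0.1, -1.0]
width: 0.0873
```

```bash
python3 -c "
from h import *
st()
R=rot(175,35); g=np.array([.538,.296,.063])
for b in(.06,0):goto(g-R[:,2]*(.051+b),R)
c=cam('top');save(c,'t2.png',(160,150,260,250));c=cam('side');save(c,'s2.png',(140,290,260,390))"
```

```text
t 3.73 pos [0.4774 0.2994 0.1571] F [ 0.54  0.1  -1.04] w 0.0873 q [ 0.09  0.32 -1.07  2.07  1.13  0.89 -0.18]
[[-0.813, 0.098, 0.573], [0.082, 0.995, -0.054], [-0.576, 0.003, -0.818]]
shift [0.0043 0.0018 0.0009] | 0.005 turn [-0.0043  0.0029 -0.0106] | 0.7
shift [0.0045 0.0021 0.0609] | 0.061 turn [-0.0043  0.0029 -0.0106] | 0.7
```

View pics/t2.png

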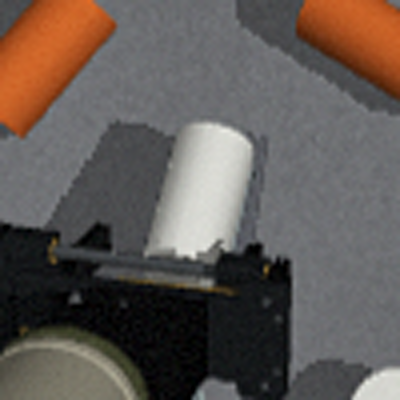

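View pics/s2.png

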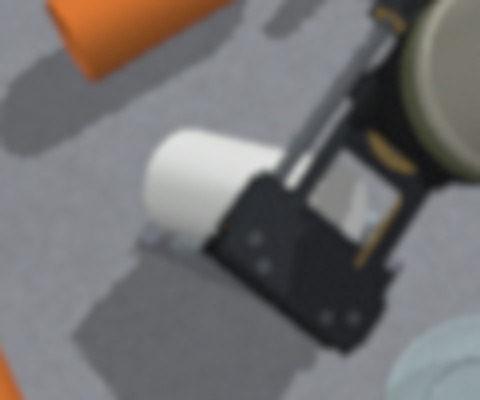

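Pot is between the fingers' lines (top crop (195,240)), allowing for parallax. Advancing.

arm_command(commands=[[100, [0.002, 0.001, 0.01], [0, 0, 0]], [100, [0.004, 0.002, 0.022], [0, 0, -0.01]], [100, [0.004, 0.002, 0.034], [0, 0, -0.01]], [100, [0.004, 0.002, 0.046], [0, 0, -0.01]], [100, [0.004, 0.002, 0.055], [0, 0, -0.01]], [100, [0.004, 0.002, 0.061], [0, 0, -0.01]], [100, [0.004, 0.002, 0.061], [0, 0, -0.01]], [100, [0.004, 0.002, 0.061], [0, 0, -0.01]], [100, [0.004, 0.002, 0.061], [0, 0, -0.01]], [100, [0.004, 0.002, 0.061], [0, 0, -0.01]]])

```text
time: 4.67
ee_pos: [0.509, 0.2988, 0.1048]
eef_rot: [0.042, 0.952, -0.015, 0.302]
ft_force: [0.2, -0.9, -0.3]
width: 0.0875
```

```bash
python3 -c "
from h import *
st()
R=rot(175,35); g=np.array([.538,.296,.063])
for b in(0,):goto(g-R[:,2]*(.051+b),R)
c=cam('top');save(c,'t3.png',(160,150,260,250));c=cam('side');save(c,'s3.png',(140,290,260,390))"
```

```text
t 4.67 pos [0.509  0.2988 0.1048] F [ 0.2  -0.9  -0.25] w 0.0875 q [ 0.02  0.47 -0.96  2.05  1.31  0.88 -0.27]
[[-0.815, 0.089, 0.573], [0.071, 0.996, -0.054], [-0.576, -0.003, -0.818]]
shift [ 0.0001 -0.0002 -0.0001] | 0.0 turn [-0.0037  0.0025 -0.    ] | 0.3
```

View pics/t3.png

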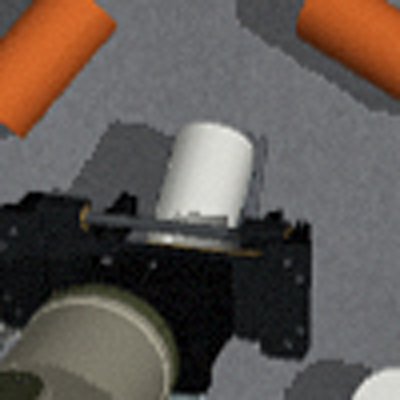

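View pics/s3.png

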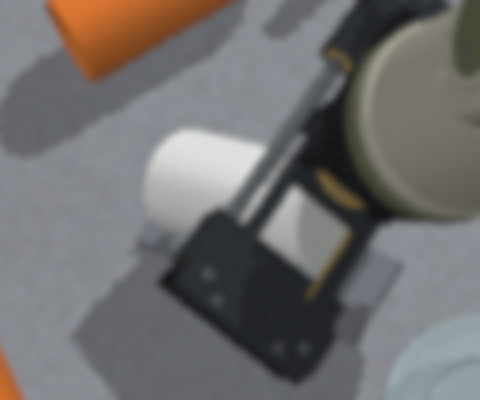

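arm_command(commands=[[70, [0, 0, 0], [0, 0, 0]], [65, [0, 0, 0], [0, 0, 0]], [60, [0, 0, 0], [0, 0, 0]], [50, [0, 0, 0], [0, 0, 0]], [30, [0, 0, 0], [0, 0, 0]], [30, [0, 0, 0], [0, 0, 0]], [30, [0, 0, 0], [0, 0, 0]], [30, [0, 0, 0], [0, 0, 0]], [30, [0, 0, 0], [0, 0, 0]], [30, [0, 0, 0], [0, 0, 0]]], squeeze=25)

```text
time: 5.6
ee_pos: [0.5092, 0.2991, 0.1046]
eef_rot: [0.042, 0.952, -0.015, 0.301]
ft_force: [1.0, 4.9, 2.4]
width: 0.0521
```

```bash
python3 -c "
from h import *
s=st()
R=Ro.from_quat(s['eef_rot']).as_matrix()
print(R.T@[0,0,.04],R.T@[0,0,.12])"
```

```text
t 5.6 pos [0.5092 0.2991 0.1046] F [1.02 4.88 2.38] w 0.0521 q [ 0.02  0.47 -0.96  2.05  1.31  0.88 -0.27]
[[-0.815, 0.089, 0.573], [0.071, 0.996, -0.053], [-0.575, -0.002, -0.818]]
[-2.30158829e-02 -9.51659486e-05 -3.27148296e-02] [-0.06904765 -0.0002855  -0.09814449]
```

Width of 52.1 mm matches the pot. Lifting.

arm_command(commands=[[30, [-0.006, 0, -0.008], [0, 0, 0]], [30, [-0.012, 0, -0.016], [0, 0, 0]], [30, [-0.023, 0, -0.033], [0, 0, 0]], [30, [-0.035, 0, -0.05], [0, 0, 0]], [30, [-0.046, 0, -0.065], [0, 0, 0]], [30, [-0.058, 0, -0.082], [0, 0, 0]], [30, [-0.07, 0, -0.1], [0, 0, 0]], [30, [-0.081, 0, -0.115], [0, 0, 0]], [30, [-0.092, 0, -0.131], [0, 0, 0]], [30, [-0.092, 0, -0.131], [0, 0, 0]]])

```text
time: 6.43
ee_pos: [0.5098, 0.2995, 0.2675]
eef_rot: [0.043, 0.952, -0.015, 0.303]
ft_force: [0.2, 1.0, 0.3]
width: 0.0521
```

```bash
python3 -c "
from h import *
s=st()
c=cam('top');save(c,'t4.png',(140,130,290,250));c=cam('side');save(c,'s4.png',(120,240,280,370))"
```

```text
t 6.43 pos [0.5098 0.2995 0.2675] F [0.24 0.99 0.26] w 0.0521 q [ 0.26  0.19 -1.16  1.91  0.87  0.95  0.16]
[[-0.813, 0.09, 0.575], [0.072, 0.996, -0.054], [-0.578, -0.002, -0.816]]
```

View pics/t4.png

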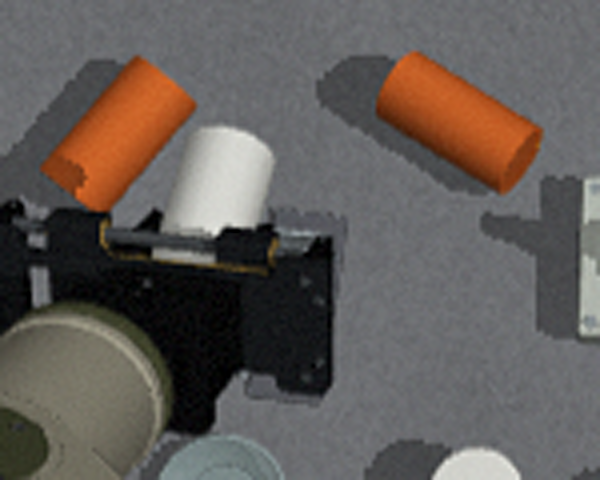

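View pics/s4.png

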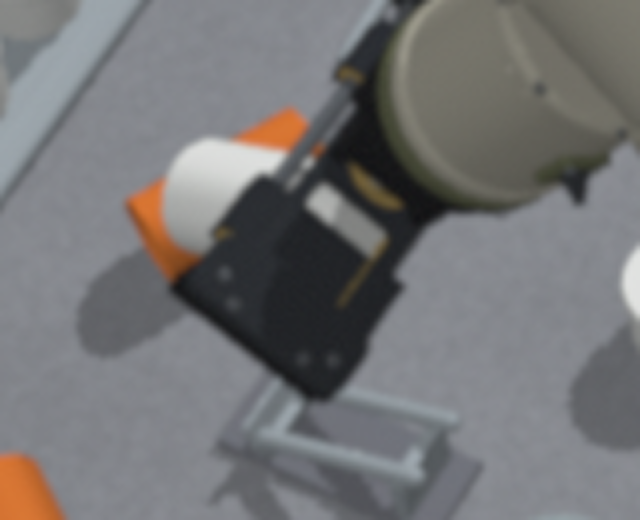

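Pot is in the grip and the cradle at side crop (350,430) is empty. Now I turn it mouth down on the way to the peg.

```bash
python3 -c "
from h import *
R=rot(175,-35); g=np.array([.587,.15,.25])
goto(g-R[:,2]*.051,R)
"
```

```text
shift [-0.1139 -0.1405  0.0471] | 0.187 turn [-0.0044  1.2239 -0.0044] | 70.1
```

arm_command(commands=[[30, [-0.011, -0.014, 0.005], [0, 0.122, 0]], [30, [-0.023, -0.028, 0.009], [0, 0.245, 0]], [30, [-0.034, -0.042, 0.014], [0, 0.367, 0]], [30, [-0.046, -0.056, 0.019], [0, 0.49, 0]], [30, [-0.057, -0.07, 0.024], [0, 0.612, 0]], [30, [-0.068, -0.084, 0.028], [0, 0.734, 0]], [30, [-0.08, -0.098, 0.033], [0, 0.857, 0]], [30, [-0.091, -0.112, 0.038], [0, 0.98, 0]], [30, [-0.103, -0.126, 0.042], [0, 1.1, 0]], [30, [-0.114, -0.14, 0.047], [0, 1.223, 0]]])

```text
time: 7.37
ee_pos: [0.6175, 0.1487, 0.2886]
eef_rot: [0.044, 0.952, 0.013, -0.303]
ft_force: [-65.7, -47.4, 34.7]
width: 0.0521
```

```bash
python3 -c "
from h import *
s=st()
R=rot(175,-35); g=np.array([.587,.051,.225])
goto(g-R[:,2]*.051,R)
c=cam('top');save(c,'t5.png',(190,100,390,250));c=cam('side');save(c,'s5.png',(120,140,320,290))"
```

```text
t 7.37 pos [0.6175 0.1487 0.2886] F [-65.67 -47.4   34.69] w 0.0521 q [ 0.17  0.89 -0.88  0.93  0.27  2.06  0.9 ]
[[-0.813, 0.091, -0.576], [0.075, 0.996, 0.051], [0.578, -0.002, -0.816]]
shift [-0.019  -0.0999  0.0135] | 0.103 turn [ 0.0009 -0.0054 -0.0041] | 0.4
```

View pics/t5.png

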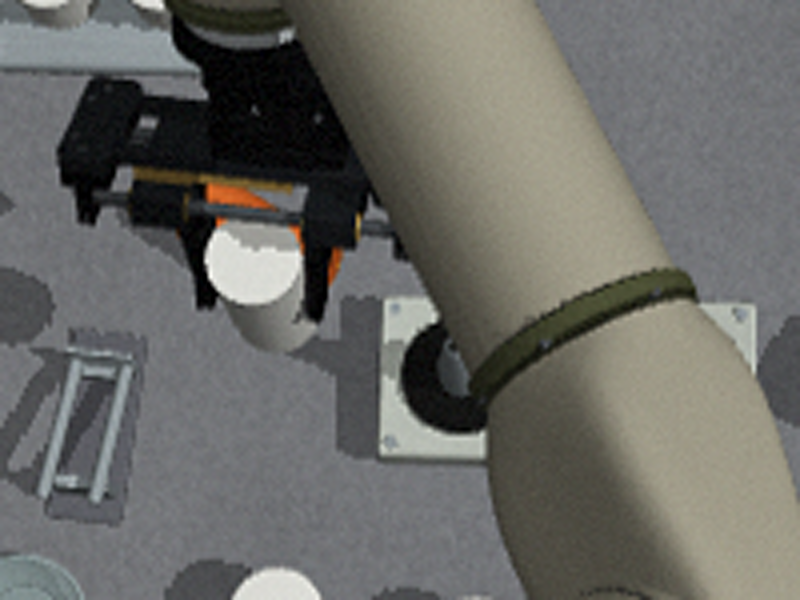

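View pics/s5.png

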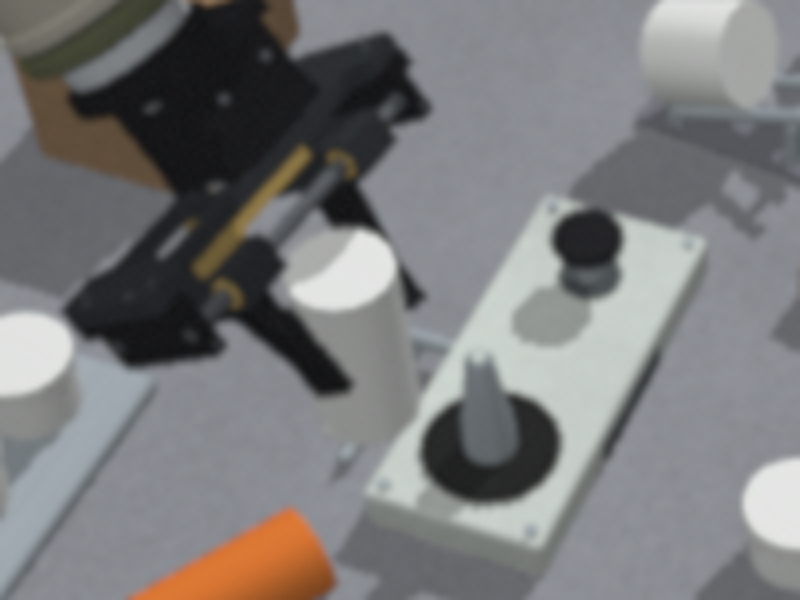

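```bash
python3 -c "
from h import *
s=st();print(s['joint_vel'].round(3),s['joint_torque'].round(1),s['torque'].round(2), s['joint_positions'].round(4))"
```

```text
t 7.47 pos [0.621  0.144  0.2837] F [-0.94 -0.95 -1.06] w 0.0519 q [ 0.17  0.89 -0.86  0.92  0.27  2.05  0.9 ]
[[-0.812, 0.103, -0.575], [0.09, 0.995, 0.051], [0.577, -0.01, -0.817]]
[ 0.029 -0.064 -0.209  0.122  0.084  0.069 -0.068] [ -5.5 -88.3 -16.7 -33.4  -4.    1.9   1.1] [-0.01 -0.95  0.05] [ 0.1659  0.8894 -0.855   0.9226  0.2684  2.0545  0.9   ]
```

The 88 N was a stopping transient (now about 1 N), so I will ease the ends of moves. Joint 6 is near its limit, so I turn about the vertical by 25° on the way to the peg.

```bash
python3 -c "
from h import *
R=rot(150,-35); g=np.array([.587,.051,.225])
goto(g-R[:,2]*.051,R)
"
```

```text
shift [-0.0124 -0.1078  0.0133] | 0.109 turn [-0.2505 -0.0018  0.3382] | 24.1
```

arm_command(commands=[[30, [0, -0.005, 0.001], [-0.01, 0, 0.015]], [30, [-0.002, -0.017, 0.002], [-0.04, 0, 0.05]], [30, [-0.004, -0.034, 0.004], [-0.08, 0, 0.105]], [30, [-0.006, -0.053, 0.006], [-0.125, 0, 0.165]], [30, [-0.008, -0.072, 0.008], [-0.167, 0, 0.225]], [30, [-0.01, -0.088, 0.01], [-0.205, 0, 0.276]], [30, [-0.011, -0.099, 0.012], [-0.232, 0, 0.312]], [30, [-0.012, -0.105, 0.013], [-0.245, 0, 0.332]], [30, [-0.012, -0.108, 0.013], [-0.25, 0, 0.338]], [30, [-0.012, -0.108, 0.013], [-0.25, 0, 0.338]]])

```text
time: 8.3
ee_pos: [0.6084, 0.0411, 0.2748]
eef_rot: [0.239, 0.923, 0.079, -0.291]
ft_force: [0.5, -0.3, -0.4]
width: 0.0521
```

```bash
python3 -c "
from h import *
s=st()
R=rot(150,-35); g=np.array([.587,.051,.225])
goto(g-R[:,2]*.051,R)
c=cam('top');save(c,'t6.png',(240,130,360,230),6);c=cam('side');save(c,'s6.png',(190,160,310,280),6)"
```

```text
t 8.3 pos [0.6084 0.0411 0.2748] F [ 0.5  -0.3  -0.43] w 0.0521 q [ 0.45  0.79 -0.85  1.11  0.11  1.88  0.73]
[[-0.717, 0.487, -0.499], [0.396, 0.873, 0.285], [0.574, 0.007, -0.819]]
shift [-0.0093 -0.0023  0.0032] | 0.01 turn [-0.0025 -0.0009  0.0159] | 0.9
```

View pics/t6.png

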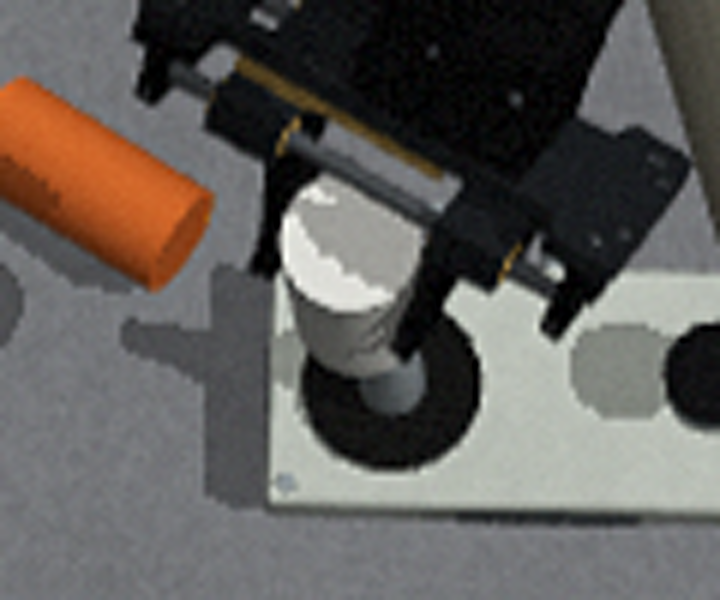

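View pics/s6.png

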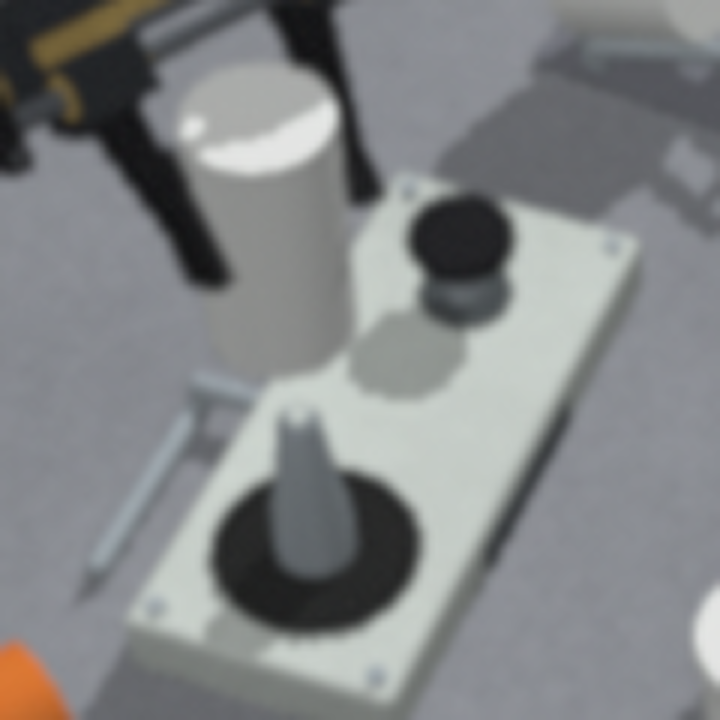

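```bash
python3 -c "
from h import *
s=st()
T=cam('top');S=cam('side')
b=tri(T,(298.5,170.5),S,(233.3,179.7));print('base',b,proj(T,b),proj(S,b))
p=tri(T,(304.4,186.4),S,(239.5,228.7));print('tip',p,proj(T,p),proj(S,p),onz(T,(304.4,186.4),.11),onz(S,(239.5,228.7),.11))
R=Ro.from_quat(s['eef_rot']).as_matrix(); g=s['ee_pos']+.051*R[:,2]; print('grasp pt',g)
print('expected base',g+[0,0,.035])
for n,c in(('T',T),('S',S)):
  for q in(.1,): 
    cc=g+[0,0,.035-q]; print(n,'pred base',proj(c,g+[0,0,.035]),'rim',proj(c,cc), 'rim low pts', [proj(c,cc+.026*np.array([np.cos(a),np.sin(a),0])).round(1).tolist() for a in np.arange(0,6.28,.785)])
save(T,'t7.png',(270,150,330,200),10);save(S,'s7.png',(205,160,275,230),8)
"
```

```text
t 8.4 pos [0.6086 0.0425 0.2749] F [-0.51  0.29 -0.91] w 0.0519 q [ 0.45  0.79 -0.85  1.11  0.11  1.88  0.73]
[[-0.718, 0.486, -0.499], [0.393, 0.874, 0.285], [0.574, 0.008, -0.819]]
base [0.58314671 0.05358256 0.2627648 ] [298.46704608 170.35660536] [233.45684459 179.74530295]
tip [0.5881126  0.04791779 0.10569082] [304.35374969 186.1918028 ] [239.73787736 228.76172353] [0.58649224 0.04755753 0.11      ] [0.58671557 0.05109863 0.11      ]
grasp pt [0.58316423 0.05703281 0.23317708]
expected base [0.58316423 0.05703281 0.26817708]
T pred base [296.73188535 169.60482321] rim [299.26250482 181.55796526] rim low pts [[299.6, 170.9], [291.8, 173.8], [288.3, 181.3], [291.2, 188.9], [298.9, 192.3], [306.8, 189.4], [310.2, 181.9], [307.3, 174.2]]
S pred base [232.39177284 178.94990795] rim [237.23738205 213.10603293] rim low pts [[226.0, 209.7], [225.3, 216.9], [231.7, 221.9], [241.4, 221.8], [248.6, 216.6], [249.1, 209.4], [242.7, 204.5], [233.2, 204.6]]
```

View pics/t7.png

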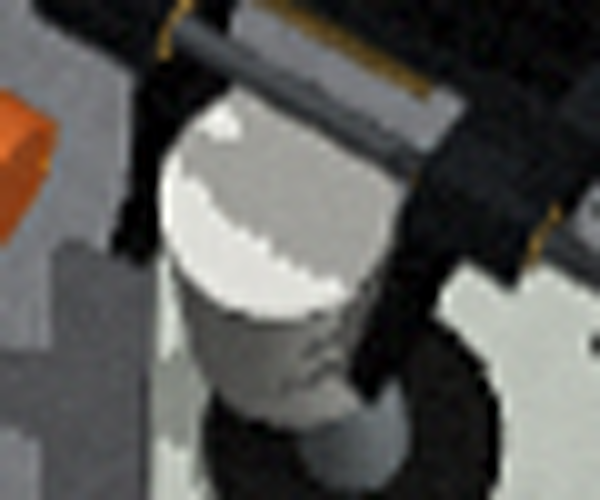

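View pics/s7.png

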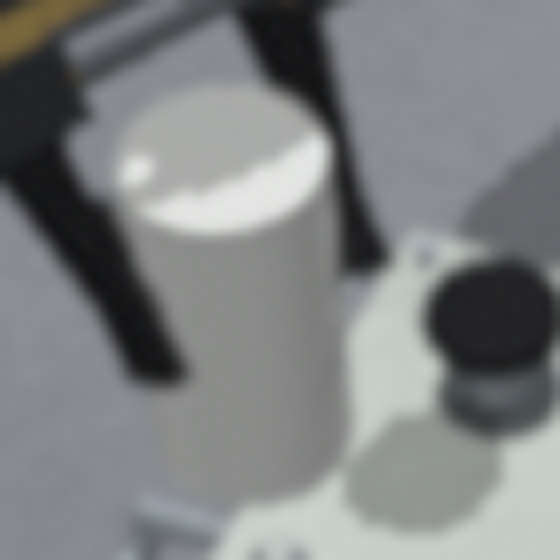

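```bash
python3 -c "
from h import *
T=cam('top');S=cam('side')
for z in(.263,.266): print('base',z,onz(T,(298.2,170.0),z),onz(S,(233,180),z), 'rim T (bottom pt->centre)',onz(T,(300.5,193.2),z-.1)+[.026,0,0], 'S rim lr',onz(S,((224.4+248.75)/2,213.6),z-.1))
print('tip',onz(T,(304.4,186.4),.11),onz(S,(239.5,228.7),.11))
m=comp(S['pixels'].astype(int).max(2)<62,(229,262))
c=max(cv2.findContours(m.astype(np.uint8),cv2.RETR_EXTERNAL,cv2.CHAIN_APPROX_NONE)[0],key=cv2.contourArea)
print(m.sum(),cv2.boundingRect(c),[proj(S,[.587+.04*np.cos(a),.051+.04*np.sin(a),.034]).round(1).tolist() for a in np.arange(0,6.28,.785)])
"
```

```text
base 0.263 [0.58386088 0.05417496 0.263     ] [0.5835442  0.05474299 0.263     ] rim T (bottom pt->centre) [0.58233009 0.05345052 0.163     ] S rim lr [0.58631537 0.05479551 0.163     ]
base 0.266 [0.58299526 0.05397388 0.266     ] [0.58195212 0.05731843 0.266     ] rim T (bottom pt->centre) [0.5816146  0.05326921 0.166     ] S rim lr [0.58488193 0.05710003 0.166     ]
tip [0.58649224 0.04755753 0.11      ] [0.58671557 0.05109863 0.11      ]Traceback (most recent call last):
  File "<string>", line 7, in <module>
    c=max(cv2.findContours(m.astype(np.uint8),cv2.RETR_EXTERNAL,cv2.CHAIN_APPROX_NONE)[0],key=cv2.contourArea)
                           ^^^^^^^^
AttributeError: 'NoneType' object has no attribute 'astype'
```

Pot is vertical to about 1°, about 4 mm off the peg axis in x and y. I correct that and descend onto the tapered tip.

```bash
python3 -c "
from h import *
s=st();R=Ro.from_quat(s['eef_rot']).as_matrix()
print(R.T@[.0035,-.004,-.075],R.T@[.0035,-.004,0],R.T@[0,0,-.01])"
```

```text
t 8.6 pos [0.6089 0.0422 0.2748] F [ 0.14  0.15 -0.4 ] w 0.052 q [ 0.45  0.79 -0.85  1.11  0.11  1.88  0.73]
[[-0.718, 0.486, -0.498], [0.394, 0.874, 0.285], [0.574, 0.008, -0.819]]
[-0.04714367 -0.00239607  0.05852335] [-0.00408871 -0.00179248 -0.00288435] [-5.74066171e-03 -8.04787557e-05  8.18769359e-03]
```

arm_command(commands=[[30, [-0.004, -0.002, -0.003], [0, 0, 0]], [30, [-0.006, -0.002, 0.001], [0, 0, 0]], [30, [-0.012, -0.002, 0.009], [0, 0, 0]], [30, [-0.019, -0.002, 0.019], [0, 0, 0]], [30, [-0.026, -0.002, 0.029], [0, 0, 0]], [30, [-0.033, -0.002, 0.039], [0, 0, 0]], [30, [-0.039, -0.002, 0.047], [0, 0, 0]], [30, [-0.044, -0.002, 0.054], [0, 0, 0]], [30, [-0.047, -0.002, 0.058], [0, 0, 0]], [30, [-0.047, -0.002, 0.058], [0, 0, 0]]])

```text
time: 9.43
ee_pos: [0.6126, 0.0371, 0.1989]
eef_rot: [0.24, 0.923, 0.079, -0.291]
ft_force: [-0.3, -0.3, -1.6]
width: 0.0521
```

```bash
python3 -c "
from h import *
s=st()
R=Ro.from_quat(s['eef_rot']).as_matrix();g=s['ee_pos']+.051*R[:,2]; print('g',g)
T=cam('top');S=cam('side')
st()
save(T,'t8.png',(270,150,340,220),8);save(S,'s8.png',(205,190,285,280),8)
"
```

```text
t 9.43 pos [0.6126 0.0371 0.1989] F [-0.28 -0.33 -1.56] w 0.0521 q [ 0.46  0.86 -0.82  1.17  0.16  1.77  0.76]
[[-0.716, 0.488, -0.499], [0.396, 0.873, 0.286], [0.575, 0.007, -0.818]]
g [0.58713293 0.0517068  0.15715106]
t 9.53 pos [0.613  0.0373 0.2005] F [ 0.19  0.81 -0.91] w 0.052 q [ 0.46  0.86 -0.82  1.17  0.16  1.77  0.76]
[[-0.717, 0.488, -0.498], [0.396, 0.873, 0.286], [0.574, 0.008, -0.819]]
```

View pics/t8.png

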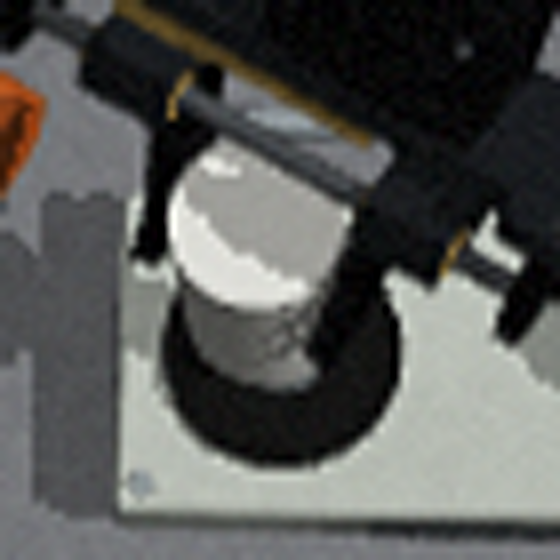

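View pics/s8.png

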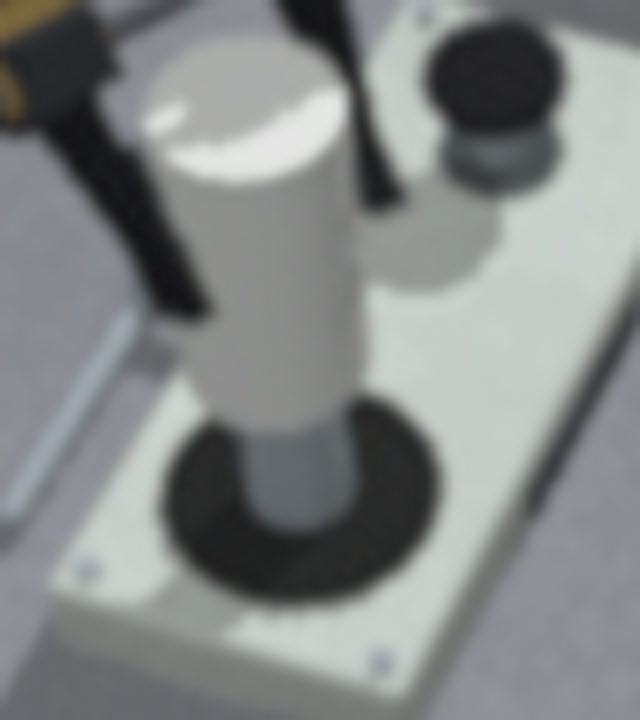

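```bash
python3 -c "
from h import *
T=cam('top');S=cam('side')
for z in(.189,.192): print('base',z,onz(T,(302.6,177.0),z),onz(S,(235.75,203.75),z),'rim',onz(T,((270+(185+368)/16),150+390/8),z-.1)+[.026,0,0])
print(tri(T,(302.6,177.0),S,(235.75,203.75)))
print('seat',onz(T,(305.2,193.6),.034),onz(S,(242.5,252),.034))
"
```

```text
base 0.189 [0.58874063 0.04832141 0.189     ] [0.58732797 0.05092667 0.189     ] rim [0.58595257 0.04719278 0.089     ]
base 0.192 [0.5879199  0.04814979 0.192     ] [0.58585095 0.0533085  0.192     ] rim [0.58527212 0.04703828 0.092     ]
[0.58926055 0.04841463 0.18582454]
seat [0.58634316 0.04880473 0.034     ] [0.58503178 0.05508837 0.034     ]
```

Pot sits around the peg in both views (aligned to 1–3 mm against 8 mm clearance). Continuing down 46 mm, then slower.

arm_command(commands=[[30, [-0.001, 0.001, 0.004], [0, 0, 0]], [30, [-0.004, 0.001, 0.008], [0, 0, 0]], [30, [-0.007, 0.001, 0.012], [0, 0, 0]], [30, [-0.01, 0.001, 0.017], [0, 0, 0]], [30, [-0.014, 0.001, 0.022], [0, 0, 0]], [30, [-0.018, 0.001, 0.028], [0, 0, 0]], [30, [-0.021, 0.001, 0.033], [0, 0, 0]], [30, [-0.024, 0.001, 0.037], [0, 0, 0]], [30, [-0.025, 0.001, 0.0385], [0, 0, 0]], [30, [-0.025, 0.001, 0.0385], [0, 0, 0]]])

```text
time: 10.47
ee_pos: [0.612, 0.0392, 0.1537]
eef_rot: [0.239, 0.923, 0.079, -0.291]
ft_force: [0.4, 0.5, -0.7]
width: 0.052
```

```bash
python3 -c "
from h import *
T=cam('top');S=cam('side')
s=st()
R=Ro.from_quat(s['eef_rot']).as_matrix();g=s['ee_pos']+.051*R[:,2]; print('g',g)
save(T,'t9.png',(270,150,340,220),8);save(S,'s9.png',(205,190,285,280),8)
"
```

```text
t 10.57 pos [0.6123 0.0393 0.1546] F [ 0.3   0.65 -0.45] w 0.0521 q [ 0.45  0.9  -0.81  1.21  0.18  1.7   0.77]
[[-0.717, 0.488, -0.498], [0.396, 0.873, 0.286], [0.574, 0.008, -0.819]]
g [0.58687573 0.05386464 0.11280397]
```

View pics/s9.png

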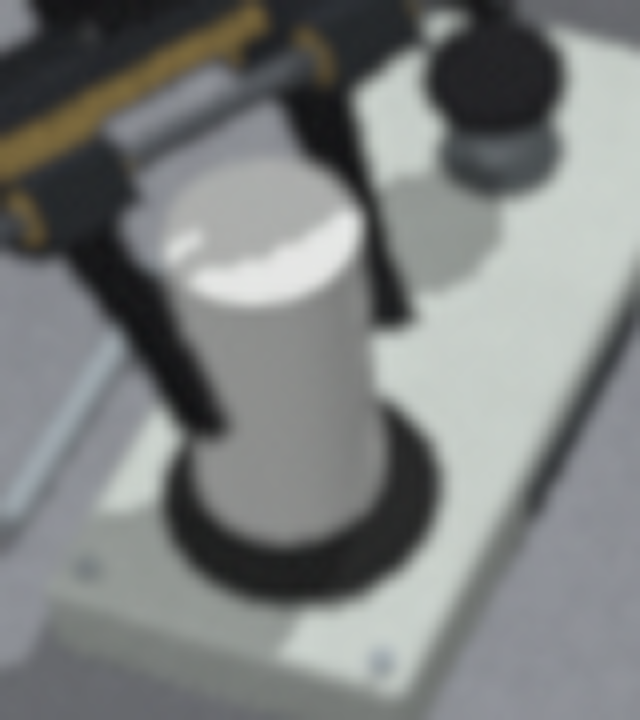

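View pics/t9.png

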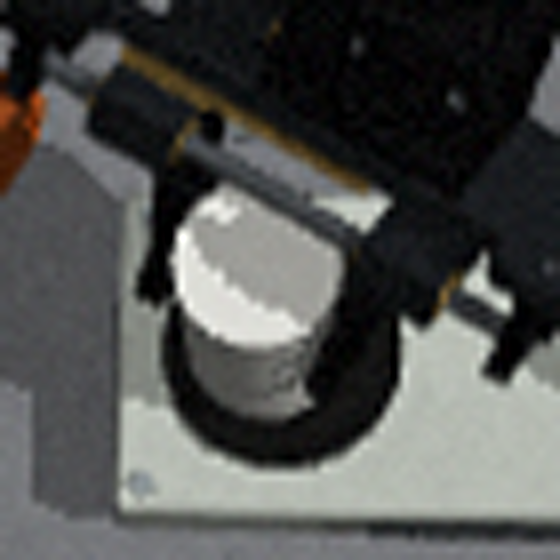

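```bash
python3 -c "
from h import *
T=cam('top');S=cam('side')
for v in (190,192,194,196): print(v,T['pixels'][v,286:318].max(1).tolist())
print(onz(T,(293.2,194),.045),onz(T,(290.4,194),.034),onz(T,(320,194),.034), onz(T,(304,150+418/8),.045),onz(T,(304,150+468/8),.034))
print('S rim mid',onz(S,(205+290.5/8,246),.045),onz(S,(242.5,252),.034))
for v in (244,248,252,256): print(v,S['pixels'][v,222:264].max(1).tolist())
"
```

```text
190 [140, 138, 133, 145, 99, 10, 32, 74, 86, 209, 222, 225, 221, 222, 223, 223, 223, 222, 222, 223, 227, 181, 151, 136, 79, 22, 12, 5, 9, 8, 11, 15]
192 [139, 135, 132, 141, 43, 7, 14, 74, 75, 75, 62, 94, 169, 206, 212, 210, 208, 212, 211, 176, 166, 134, 73, 74, 39, 12, 9, 4, 4, 15, 21, 20]
194 [137, 135, 136, 140, 43, 7, 15, 39, 78, 77, 75, 77, 76, 76, 81, 85, 98, 102, 107, 110, 72, 88, 77, 36, 16, 10, 2, 9, 11, 22, 23, 18]
196 [137, 135, 133, 139, 73, 13, 9, 9, 69, 80, 79, 80, 84, 77, 83, 89, 97, 88, 86, 108, 122, 79, 54, 5, 5, 7, 12, 13, 17, 20, 21, 20]
[0.58183153 0.07961046 0.045     ] [0.5842373  0.08783673 0.034     ] [0.58629071 0.00972879 0.034     ] [0.56057111 0.05061647 0.045     ] [0.54623359 0.050633   0.034     ]
S rim mid [0.59027477 0.04803078 0.045     ] [0.58503178 0.05508837 0.034     ]
244 [181, 202, 209, 205, 181, 136, 91, 81, 80, 81, 96, 118, 136, 142, 143, 142, 142, 142, 141, 140, 140, 139, 136, 135, 133, 130, 128, 128, 131, 130, 111, 74, 45, 42, 58, 97, 144, 181, 200, 205, 205, 205]
248 [208, 207, 195, 157, 99, 56, 67, 105, 134, 143, 144, 143, 143, 143, 142, 142, 143, 142, 141, 141, 140, 139, 138, 136, 134, 131, 129, 129, 130, 128, 111, 75, 47, 42, 42, 42, 55, 100, 157, 193, 204, 205]
252 [195, 184, 156, 102, 51, 35, 40, 67, 101, 128, 140, 144, 144, 143, 142, 142, 141, 142, 142, 141, 140, 139, 138, 136, 134, 133, 129, 123, 111, 87, 59, 43, 42, 42, 41, 41, 54, 98, 154, 193, 205, 205]
256 [151, 150, 144, 120, 78, 42, 32, 32, 32, 36, 51, 70, 90, 107, 118, 123, 126, 130, 130, 127, 124, 123, 120, 112, 94, 74, 58, 45, 42, 40, 41, 41, 40, 41, 43, 65, 116, 167, 198, 205, 206, 205]
```

Top view shows the pot about 5 mm to the left (+y) of the seat centre. I recentre by 4 mm and go down in small steps, watching the force.

arm_command(commands=[[30, [-0.0005, -0.001, 0], [0, 0, 0]], [30, [-0.001, -0.002, -0.001], [0, 0, 0]], [30, [-0.0016, -0.0035, -0.001], [0, 0, 0]], [30, [-0.0021, -0.0035, 0], [0, 0, 0]], [30, [-0.0027, -0.0035, 0.0006], [0, 0, 0]], [30, [-0.0033, -0.0035, 0.0014], [0, 0, 0]], [30, [-0.0039, -0.0035, 0.0022], [0, 0, 0]], [30, [-0.0039, -0.0035, 0.0022], [0, 0, 0]], [30, [-0.0039, -0.0035, 0.0022], [0, 0, 0]], [30, [-0.0039, -0.0035, 0.0022], [0, 0, 0]]])

```text
time: 11.5
ee_pos: [0.6121, 0.0353, 0.1503]
eef_rot: [0.239, 0.923, 0.079, -0.29]
ft_force: [-0.1, -0.2, -1.3]
width: 0.052
```

```bash
python3 -c "
from h import *
T=cam('top');S=cam('side')
s=st()
R=Ro.from_quat(s['eef_rot']).as_matrix();g=s['ee_pos']+.051*R[:,2]; print('g',g)
save(T,'t10.png',(270,150,340,220),8);save(S,'s10.png',(205,190,285,280),8)
for v in (192,194,196,198): print(v,T['pixels'][v,286:318].max(1).tolist())
"
```

```text
t 11.6 pos [0.6122 0.0353 0.1503] F [-0.44 -1.09  0.08] w 0.0519 q [ 0.46  0.9  -0.8   1.21  0.18  1.7   0.78]
[[-0.717, 0.488, -0.498], [0.396, 0.873, 0.286], [0.574, 0.008, -0.819]]
g [0.5867685  0.04986872 0.10857806]
192 [134, 134, 132, 141, 46, 10, 11, 6, 37, 79, 70, 64, 136, 181, 208, 220, 222, 219, 224, 219, 218, 210, 210, 140, 75, 72, 35, 10, 1, 6, 12, 13]
194 [136, 137, 134, 139, 44, 9, 18, 13, 8, 71, 79, 79, 78, 75, 74, 68, 72, 79, 93, 102, 111, 111, 116, 76, 75, 30, 9, 14, 4, 4, 14, 21]
196 [134, 133, 135, 135, 79, 14, 13, 11, 15, 34, 76, 81, 75, 77, 81, 81, 88, 94, 92, 105, 88, 77, 121, 86, 39, 6, 8, 10, 9, 17, 21, 22]
198 [131, 130, 132, 130, 146, 41, 15, 12, 10, 15, 37, 76, 79, 79, 75, 80, 84, 89, 96, 101, 76, 87, 97, 86, 17, 12, 3, 10, 22, 19, 18, 18]
```

View pics/t10.png

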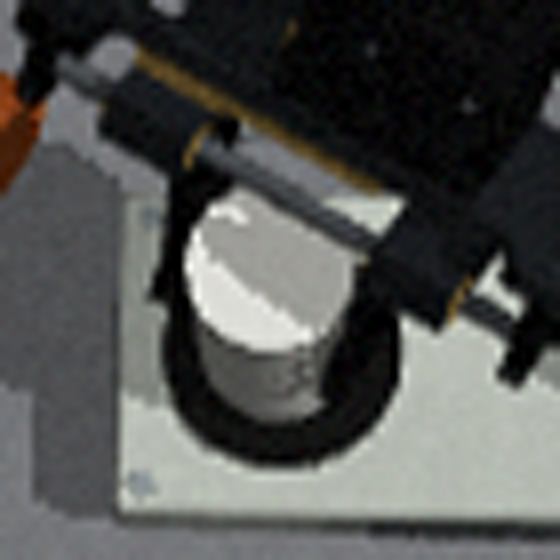

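View pics/s10.png

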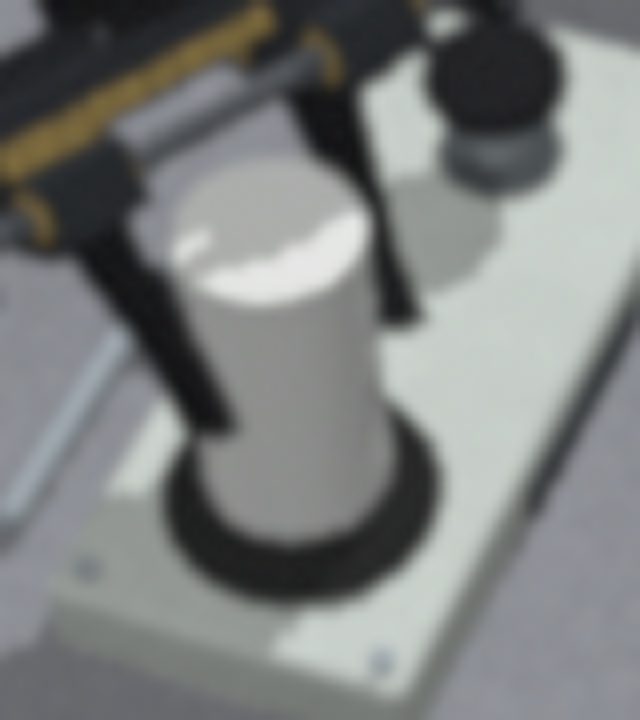

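Centred now. Lowering further.

arm_command(commands=[[30, [-0.0006, 0, 0.0008], [0, 0, 0]], [30, [-0.0011, 0, 0.0016], [0, 0, 0]], [30, [-0.0017, 0, 0.0025], [0, 0, 0]], [30, [-0.0023, 0, 0.0033], [0, 0, 0]], [30, [-0.0026, 0, 0.0037], [0, 0, 0]], [30, [-0.0029, 0, 0.0041], [0, 0, 0]], [30, [-0.0029, 0, 0.0041], [0, 0, 0]], [30, [-0.0029, 0, 0.0041], [0, 0, 0]], [30, [-0.0029, 0, 0.0041], [0, 0, 0]], [30, [-0.0029, 0, 0.0041], [0, 0, 0]]])

```text
time: 12.43
ee_pos: [0.6122, 0.0353, 0.1453]
eef_rot: [0.239, 0.923, 0.08, -0.29]
ft_force: [-1.0, -0.1, 0.2]
width: 0.052
```

arm_command(commands=[[30, [-0.0003, 0, 0.0004], [0, 0, 0]], [30, [-0.0006, 0, 0.0008], [0, 0, 0]], [30, [-0.0009, 0, 0.0012], [0, 0, 0]], [30, [-0.0011, 0, 0.0016], [0, 0, 0]], [30, [-0.0014, 0, 0.002], [0, 0, 0]], [30, [-0.0017, 0, 0.0025], [0, 0, 0]], [30, [-0.0017, 0, 0.0025], [0, 0, 0]], [30, [-0.0017, 0, 0.0025], [0, 0, 0]], [30, [-0.0017, 0, 0.0025], [0, 0, 0]], [30, [-0.0017, 0, 0.0025], [0, 0, 0]]])

```text
time: 13.27
ee_pos: [0.6122, 0.0353, 0.1423]
eef_rot: [0.239, 0.923, 0.079, -0.29]
ft_force: [-0.2, -1.1, -0.1]
width: 0.0518
```

```bash
python3 -c "
from h import *
S=cam('side')
s=st();save(S,'s11.png',(205,190,285,280),8)
T=cam('top');save(T,'t11.png',(270,150,340,220),8)
s=st()
R=Ro.from_quat(s['eef_rot']).as_matrix();g=s['ee_pos']+.051*R[:,2]; print('g',g)"
```

```text
t 13.32 pos [0.6122 0.0353 0.1423] F [-0.83 -0.02 -0.84] w 0.0523 q [ 0.46  0.91 -0.8   1.22  0.19  1.69  0.78]
[[-0.717, 0.488, -0.498], [0.396, 0.873, 0.286], [0.574, 0.008, -0.819]]
t 13.37 pos [0.6122 0.0353 0.1423] F [-0.4   0.    0.29] w 0.0523 q [ 0.46  0.91 -0.8   1.22  0.19  1.69  0.78]
[[-0.717, 0.488, -0.498], [0.396, 0.873, 0.286], [0.574, 0.008, -0.819]]
g [0.58676706 0.04990605 0.10052755]
```

View pics/s11.png

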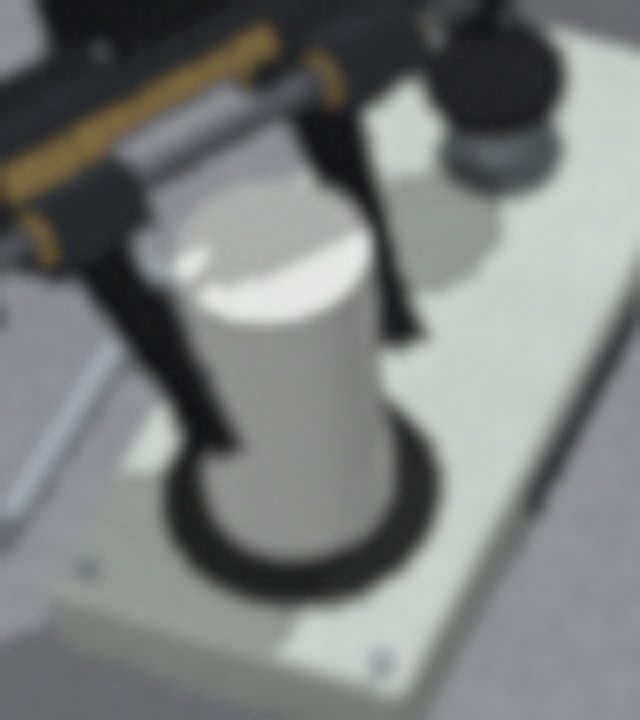

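View pics/t11.png

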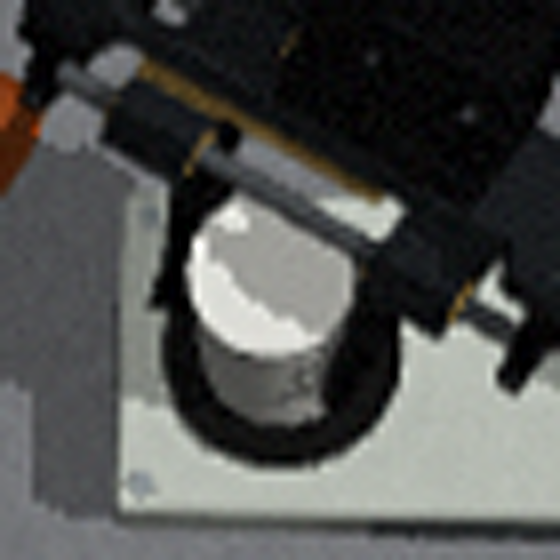

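arm_command(commands=[[30, [-0.0003, 0, 0.0004], [0, 0, 0]], [30, [-0.0006, 0, 0.0008], [0, 0, 0]], [30, [-0.0008, 0, 0.0012], [0, 0, 0]], [30, [-0.001, 0, 0.0014], [0, 0, 0]], [30, [-0.0011, 0, 0.0016], [0, 0, 0]], [30, [-0.0011, 0, 0.0016], [0, 0, 0]], [30, [-0.0011, 0, 0.0016], [0, 0, 0]], [30, [-0.0011, 0, 0.0016], [0, 0, 0]], [30, [-0.0011, 0, 0.0016], [0, 0, 0]], [30, [-0.0011, 0, 0.0016], [0, 0, 0]]])

```text
time: 14.2
ee_pos: [0.6121, 0.0355, 0.141]
eef_rot: [0.239, 0.923, 0.08, -0.29]
ft_force: [-1.3, -0.6, 5.6]
width: 0.0523
```

```bash
python3 -c "
from h import *
s=st();print(s['torque'].round(2))"
```

```text
t 14.2 pos [0.6121 0.0355 0.141 ] F [-1.26 -0.58  5.6 ] w 0.0523 q [ 0.46  0.91 -0.8   1.22  0.19  1.69  0.78]
[[-0.717, 0.488, -0.498], [0.396, 0.873, 0.286], [0.574, 0.008, -0.819]]
[-0.19  0.11  0.07]
```

Contact at 5.6 N: the rim is on the seat. A touch more to settle it flat, then open.

arm_command(commands=[[30, [-0.0002, 0, 0.0004], [0, 0, 0]], [30, [-0.0002, 0, 0.0004], [0, 0, 0]], [62, [0, 0, 0], [0, 0, 0]], [66, [0, 0, 0], [0, 0, 0]], [72, [0, 0, 0], [0, 0, 0]], [85, [0, 0, 0], [0, 0, 0]], [100, [0, 0, 0], [0, 0, 0]], [100, [0, 0, 0], [0, 0, 0]], [100, [0, 0, 0], [0, 0, 0]], [100, [0, 0, 0], [0, 0, 0]]])

```text
time: 15.03
ee_pos: [0.6121, 0.0353, 0.1402]
eef_rot: [0.239, 0.923, 0.079, -0.29]
ft_force: [-0.3, -0.3, -0.1]
width: 0.0847
```

```bash
python3 -c "
from h import *
S=cam('side');T=cam('top')
s=st();save(S,'s12.png',(205,190,285,280),8)
save(T,'t12.png',(270,150,340,220),8)"
```

```text
t 15.13 pos [0.6122 0.0353 0.1403] F [ 0.7  -0.22 -1.94] w 0.0861 q [ 0.46  0.91 -0.8   1.22  0.19  1.68  0.78]
[[-0.717, 0.488, -0.498], [0.396, 0.873, 0.286], [0.574, 0.008, -0.819]]
```

View pics/s12.png

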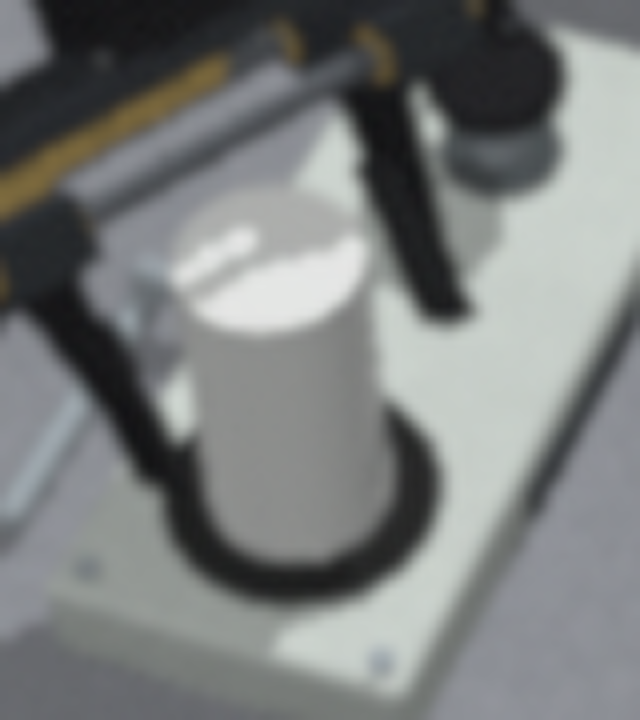

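View pics/t12.png

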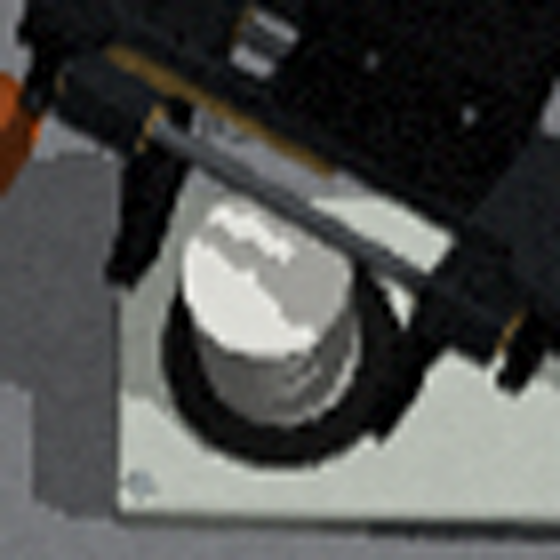

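Released, and the pot stands upright in the centre of the seat (top crop (270,290)). Retreating along the finger axis.

arm_command(commands=[[100, [0, 0, -0.006], [0, 0, 0]], [100, [0, 0, -0.016], [0, 0, 0]], [100, [0, 0, -0.03], [0, 0, 0]], [100, [0, 0, -0.046], [0, 0, 0]], [100, [0, 0, -0.064], [0, 0, 0]], [100, [0, 0, -0.084], [0, 0, 0]], [100, [0, 0, -0.104], [0, 0, 0]], [100, [0, 0, -0.122], [0, 0, 0]], [100, [0, 0, -0.136], [0, 0, 0]], [100, [0, 0, -0.142], [0, 0, 0]]])

```text
time: 15.97
ee_pos: [0.6839, -0.0059, 0.259]
eef_rot: [0.24, 0.923, 0.08, -0.289]
ft_force: [-0.6, -0.4, -0.7]
width: 0.0869
```

```bash
python3 -c "
from h import *
S=cam('side');T=cam('top')
s=st();save(S,'s13.png',(205,170,305,280),6)
save(T,'t13.png',(270,140,390,230),6)
for psi in(150,180,120,100): print(psi);goto([.585,-.089,.24],rot(psi,0))"
```

```text
t 16.07 pos [ 0.6835 -0.0053  0.2576] F [-0.16 -0.71 -0.56] w 0.087 q [ 0.36  0.96 -0.77  0.8   0.19  2.01  0.81]
[[-0.718, 0.489, -0.496], [0.396, 0.872, 0.286], [0.573, 0.009, -0.82]]
150
shift [ 0.0274 -0.1213  0.0393] | 0.13 turn [ 0.0047 -0.6098  0.0151] | 35.0
180
shift [ 0.0274 -0.1213  0.0393] | 0.13 turn [ 0.1641 -0.594  -0.492 ] | 45.2
120
shift [ 0.0274 -0.1213  0.0393] | 0.13 turn [-0.1551 -0.5973  0.5222] | 46.3
100
shift [ 0.0274 -0.1213  0.0393] | 0.13 turn [-0.2618 -0.5729  0.8599] | 61.1
```

View pics/s13.png

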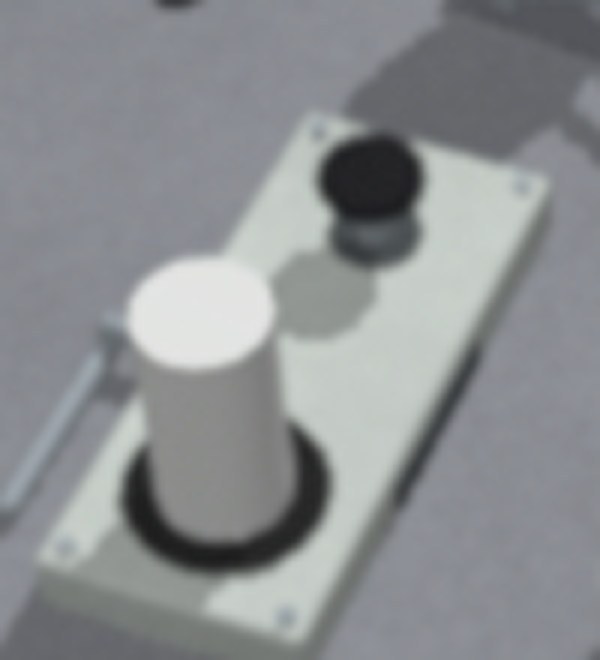

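View pics/t13.png

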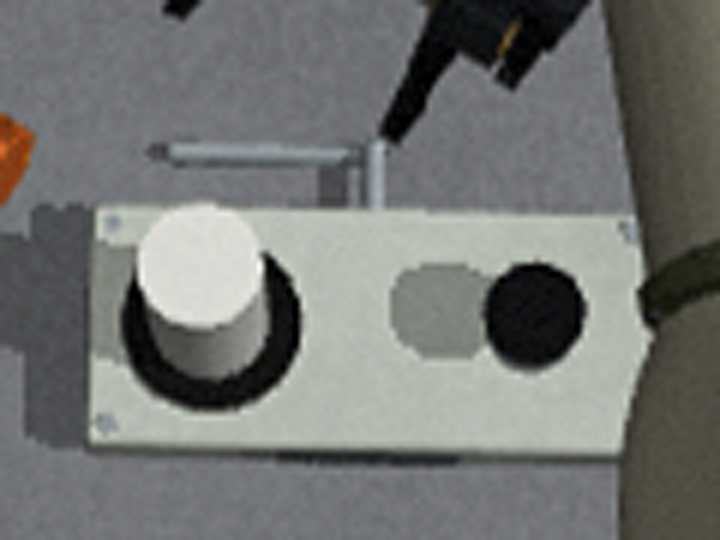

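Pot stands concentric, rim flat on the seat, hand clear. Now to above the key, fingers shut.

```bash
python3 -c "
from h import *
goto([.586,-.09,.24],rot(110,0))"
```

```text
shift [ 0.0263 -0.1217  0.0385] | 0.13 turn [-0.2085 -0.5867  0.6911] | 53.3
```

arm_command(commands=[[100, [0.001, -0.006, 0.002], [-0.01, -0.03, 0.035]], [80, [0.004, -0.018, 0.006], [-0.03, -0.085, 0.1]], [50, [0.008, -0.036, 0.011], [-0.06, -0.17, 0.2]], [0, [0.012, -0.055, 0.017], [-0.093, -0.262, 0.309]], [0, [0.016, -0.073, 0.023], [-0.124, -0.35, 0.412]], [0, [0.02, -0.09, 0.028], [-0.153, -0.432, 0.509]], [0, [0.023, -0.105, 0.033], [-0.18, -0.507, 0.597]], [0, [0.025, -0.116, 0.037], [-0.199, -0.56, 0.66]], [0, [0.026, -0.122, 0.038], [-0.207, -0.582, 0.686]], [0, [0.026, -0.122, 0.0385], [-0.2085, -0.587, 0.691]]], squeeze=20)

```text
time: 16.9
ee_pos: [0.5836, -0.0909, 0.239]
eef_rot: [0.574, 0.819, -0.002, 0.0]
ft_force: [0.8, 0.7, -0.2]
width: 0.0352
```

```bash
python3 -c "
from h import *
S=cam('side');T=cam('top')
s=st();save(S,'s14.png',(205,130,305,280),4)
save(T,'t14.png',(270,140,390,230),5)
goto([.586,-.09,.15],rot(110,0))"
```

```text
t 17.0 pos [ 0.585  -0.0902  0.2388] F [ 0.83  1.24 -0.33] w 0.0271 q [ 0.63  0.38 -0.69  1.59  0.25  1.26  0.25]
[[-0.344, 0.939, -0.003], [0.939, 0.344, -0.0], [0.001, -0.003, -1.0]]
shift [-0.0003  0.0013  0.0888] | 0.089 turn [-0.0025 -0.0005  0.002 ] | 0.2
```

View pics/s14.png

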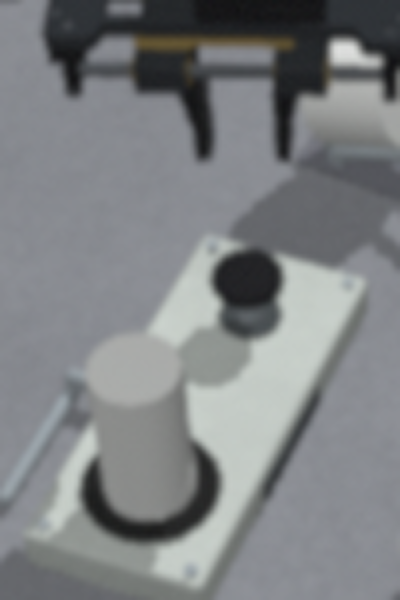

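View pics/t14.png

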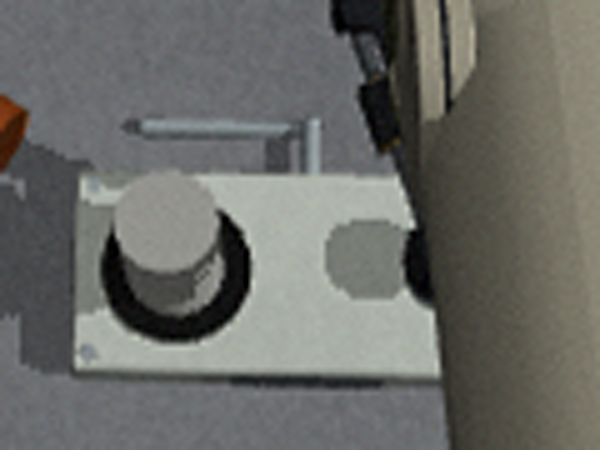

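Fingers still closing above the key (side crop (247,275)). Descending to about 10 mm above it.

arm_command(commands=[[0, [0, 0.001, 0.004], [0, 0, 0]], [0, [0, 0.001, 0.012], [0, 0, 0]], [0, [0, 0.001, 0.024], [0, 0, 0]], [0, [0, 0.001, 0.038], [0, 0, 0]], [0, [0, 0.001, 0.052], [0, 0, 0]], [0, [0, 0.001, 0.065], [0, 0, 0]], [0, [0, 0.001, 0.076], [0, 0, 0]], [0, [0, 0.001, 0.084], [0, 0, 0]], [0, [0, 0.001, 0.088], [0, 0, 0]], [0, [0, 0.001, 0.089], [0, 0, 0]]])

```text
time: 17.83
ee_pos: [0.586, -0.09, 0.1492]
eef_rot: [0.573, 0.819, -0.001, -0.001]
ft_force: [-0.2, -0.7, 0.1]
width: 0.0008
```

```bash
python3 -c "
from h import *
S=cam('side');T=cam('top')
s=st();save(S,'s15.png',(215,150,305,260),6)
"
```

```text
t 17.93 pos [ 0.5864 -0.09    0.1502] F [0.88 0.88 0.77] w 0.0005 q [ 0.6   0.47 -0.66  1.68  0.31  1.11  0.2 ]
[[-0.343, 0.939, -0.001], [0.939, 0.343, -0.0], [0.0, -0.001, -1.0]]
```

View pics/s15.png

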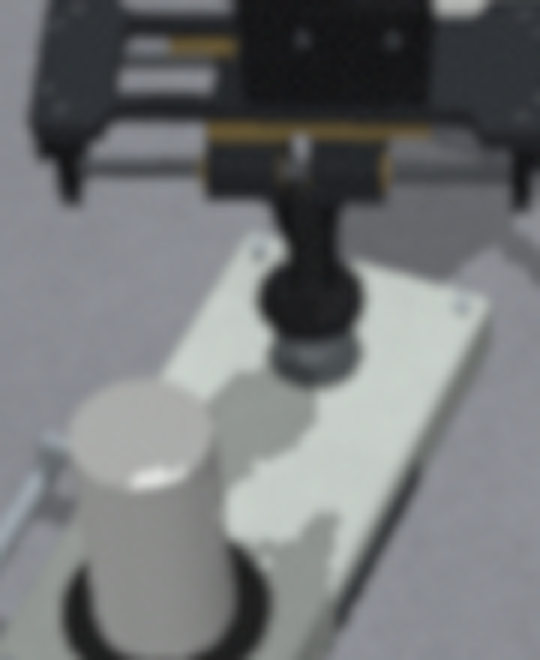

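arm_command(commands=[[0, [0, 0, 0.003], [0, 0, 0]], [0, [0, 0, 0.006], [0, 0, 0]], [0, [0, 0, 0.009], [0, 0, 0]], [0, [0, 0, 0.011], [0, 0, 0]], [0, [0, 0, 0.013], [0, 0, 0]], [0, [0, 0, 0.014], [0, 0, 0]], [0, [0, 0, 0.015], [0, 0, 0]], [0, [0, 0, 0.016], [0, 0, 0]], [0, [0, 0, 0.016], [0, 0, 0]], [0, [0, 0, 0.016], [0, 0, 0]]])

```text
time: 18.77
ee_pos: [0.5862, -0.0901, 0.1341]
eef_rot: [0.573, 0.819, -0.001, -0.001]
ft_force: [-1.6, -0.0, 3.2]
width: 0.0006
```

```bash
python3 -c "
from h import *
S=cam('side')
for i in range(6):
  s=st() if i==0 else read_state(); print(s['ft_force'][2].round(2),s['ee_pos'][2].round(4)); camera('top')
"
```

```text
t 18.82 pos [ 0.5862 -0.0902  0.1341] F [-1.72 -0.55  3.1 ] w 0.0002 q [ 0.6   0.48 -0.65  1.69  0.33  1.08  0.19]
[[-0.343, 0.939, -0.002], [0.939, 0.343, -0.001], [0.0, -0.002, -1.0]]
3.1 0.1341
2.44 0.1341
3.21 0.1341
3.16 0.1341
3.46 0.1341
2.3 0.1341
```

Force of about 3.0 N at 3.9 mm matches the spring. 8 mm more to halfway.

arm_command(commands=[[0, [0, 0, 0.001], [0, 0, 0]], [0, [0, 0, 0.002], [0, 0, 0]], [0, [0, 0, 0.0035], [0, 0, 0]], [0, [0, 0, 0.005], [0, 0, 0]], [0, [0, 0, 0.006], [0, 0, 0]], [0, [0, 0, 0.007], [0, 0, 0]], [0, [0, 0, 0.0075], [0, 0, 0]], [0, [0, 0, 0.008], [0, 0, 0]], [0, [0, 0, 0.008], [0, 0, 0]], [0, [0, 0, 0.008], [0, 0, 0]]])

```text
time: 19.95
ee_pos: [0.5863, -0.0901, 0.1261]
eef_rot: [0.573, 0.819, -0.001, -0.0]
ft_force: [-2.0, -0.5, 4.7]
width: 0.0004
```

```bash
python3 -c "
from h import *
S=cam('side');F=[]
for i in range(8):
  s=read_state(); F.append(s['ft_force'][2]);z=s['ee_pos'][2]; T=camera('top')
print(np.mean(F),z,s['time'])
save(S,'s16.png',(120,130,320,280),4)
cv2.imwrite('pics/t16.png',cv2.cvtColor(T['pixels'],cv2.COLOR_RGB2BGR))
"
```

```text
6.035838922641018 0.12610822695617 20.35
```

View pics/s16.png

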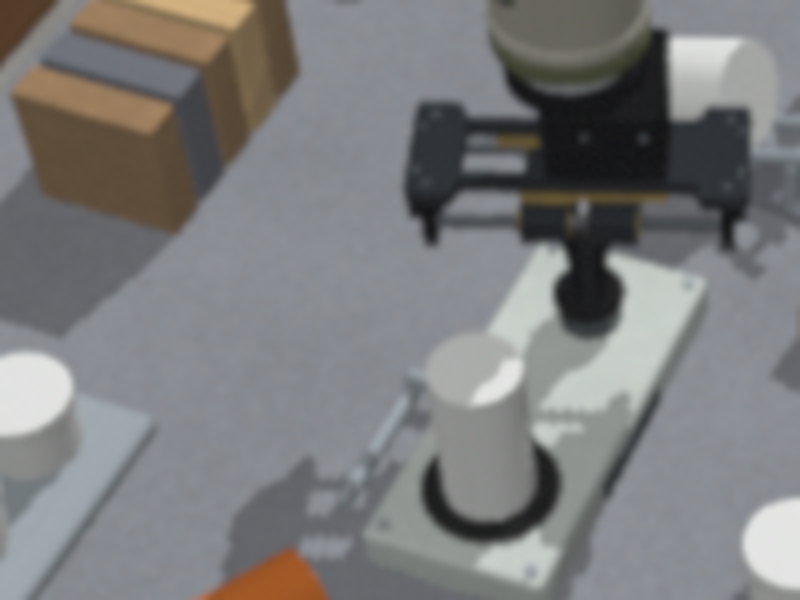

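View pics/t16.png

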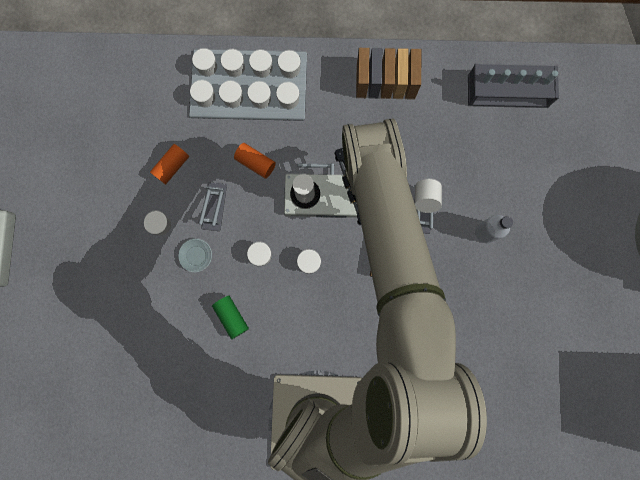

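The pot is seated at (303,190) and everything else is where it was. By height the key is 11.9 mm down, and the mean push is about 6 N. Handing in.

```bash
python3 -c "
from bench import *
print(close_job()); s=read_state(); print(s['time'],s['ee_pos'],s['ft_force'])"
```

```text
the job is handed in; nothing more can be done
None
the job is handed in; nothing more can be done
```

I took the tall pot from the left cradle, turned it mouth down over the peg and lowered it until the rim touched the seat at about 5.6 N. Only after letting go and backing clear did I press the black key halfway. I handed the job in at about 20.4 s, still holding the key down.

**Last checks**
- **Pot:** both views showed it upright and centred on the rubber seat. The final pictures still show it seated.
- **Key:** fingertip height puts it 11.9 mm down. The mean push of 6.0 N suggests about 13 mm, a small disagreement within the force noise. Both are well short of the 24 mm stop.
- **Other things:** those visible in the last pictures (squat pot, jars, dish, bottle, green and orange look-alikes) look unmoved. The arm hides the brown box in the last top view, so I could not check it there.

**What disagreed along the way**
- **Force spike:** the wrist reading jumped briefly to about 88 N when one fast turn stopped abruptly. It was about 1 N on the next reading, so I took it as inertia, not contact, and it stayed under the 120 N limit.
- **Joint 6:** it came right to its 2.06 rad limit in that same turn, so I turned the hand 25° about the vertical to move away from it.
- **Cameras:** the two views differed by about 3–6 mm sideways at the dryer, so I centred the pot on the seat mainly by the top view.

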